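Make up two clog kits on their boards

ROBOT

A 7-joint arm with a two-finger parallel gripper is mounted at the origin on the work surface. World frame = base frame: x ahead of the robot, y to its left, z up, the work surface at z = 0. Lengths are in m, angles in rad, forces in N, time in s.
With the tool pointing down it reaches from about 0.375 to 0.925 m from the base axis. Payload 3.1 kg.
Tool frame: the origin (TCP) lies between the finger pads; the fingertips stand 8 mm ahead of it and the grasp point (between the pads) lies 11 mm behind it; z points along the fingers, y is the direction in which the jaws open and shut (so a half turn about z gives the same grasp; the last joint's range is limited). The gripper opens to 85 mm and grips with 20 to 120 N. Pads are 22 mm wide; open, the fingers measure 114 mm over their backs; the gripper's body (76 mm by 85 mm) begins 54 mm behind the grasp point. The pads swing forward as they close: fully open they stand 13 mm farther back than shut.
Start: joints at [1.183, 0.383, 0.044, 1.598, -0.018, 1.161, -0.05], TCP at [0.186, -0.623, 0.239] pointing down, gripper open.
Joint ranges: [-2.61, 2.61], [-0.41, 2.15], [-1.48, 1.57], [0, 2.5], [-1.57, 4.71], [0.05, 1.97], [-2.85, 2.85]. Speed limits (rad/s): [2.79, 2.79, 3.14, 3.14, 3.14, 3.14, 3.14].

INTERFACE

Orientations are given as a unit quaternion [w, x, y, z].
In Python, from plant import status, read_camera, job, finder gives the robot as it stands. The module is installed in compiled form; this text tells all that it offers.
- The arm moves only by the tool servo_tool, never from a script. Its argument "deltas" is a list of rows, each a list of 4 numbers: the shift along the tool's x, y, z in m, then the turn about the tool's z in rad. A call has exactly 10 rows; each row shifts and turns the pose as measured when the row begins, along the tool's axes as they then stand; what a row does not reach is not made up. A row lasts 1/12 s, in which the tool goes at most 41.7 mm and 7.16 degrees, less where a joint would pass 70% of its speed; a pose out of reach is approached as far as the arm can. A call is refused whole if a number of a shift passes 0.0417 or a number of a turn 0.125, either way. A call with a gripper value outside its range is refused whole. "grip" is the opening, from 0 (shut) to 1 (fully open), set as the call begins (left out, the last holds). The fingers move at their own pace and stop on an object; "grip_force" is the grip in N (left out, the last holds). Time passes only in rows, so rows that do not move let the fingers close, or fill a call up. It gives the time, the measured TCP pose, the force and the opening at its end, in the units of the state.
- status.observe(): the state, without advancing time (a new reading comes with each control period).
- read_camera(name): name is "side" or "top"; returns a dict with "img" (400x640x3 uint8, red, green, blue), "intrinsics" (3x3 intrinsics, pixels), "dist" ([k1, k2, p1, p2, k3] as OpenCV has them; the pictures are not rectified), "T" (4x4, takes a point from camera to world coordinates). Camera axes: x right, y down, z forward; pixel columns grow to the right and rows downward; lengths in m; the calibration is good to about 2 mm. A picture is of the moment at which its call begins. There is no depth.
- job.hand_in(): hands the job in, once; it reports no verdict.
Trained networks look in the newest picture that a camera, given by its name, has taken for a name from the list of things; names that differ only in an ending like _2 or _b are one class to them, and where a whole thing is asked for, a point or a joint stands for the part that bears it (a point fixed in the world has none). Each returns a list of dicts, best first, with "conf" (0 to 1); they miss things now and then, are a little off and sometimes report something else, mostly with a low value. They report only what shows in the picture. A call takes as long as a camera call. They do not tell look-alikes from the thing itself.
- finder.look_for(camera, query): "box" ([left, top, right, bottom] in pixels, round what is visible of it).
- finder.regions_of(camera, query): "mask" (400x640 bool, what is visible of it) and "box" ([left, top, right, bottom] in pixels, round what is visible of it).
The state is a dict: "time": time; "q": joint angles; "joint_velocities": joint speeds; "joint_torque": joint torques, N m; "ee_pos": TCP position; "eef_rot": TCP orientation; "wrist_force": force on the tool from outside, world axes, zero at the start; "moment": the same for the moment, N m; "opening": finger opening in m.
Only numpy, scipy, OpenCV 4.12 (cv2) and the standard library are available. Lean on these libraries where they do the work, as an engineer would, in place of code of your own. Each camera call takes 0.05 s, during which the arm holds its last target.

TASK

Make up the two clog kits from the stock on the bench. The board with three pads gets the small wooden sole on its longest pad, the low heel block on the right-hand short pad as seen from the robot and the brass buckle on the left-hand one; the board with two pads gets the large wooden sole on its long pad and the tall heel block on its short one. Set each part down flat, right way up, in the middle of its pad and square along it (either end may point either way), and leave the glue jar where it stands.

Things in the scene. Friction and masses are not known exactly. Their poses are not given: they have to be found in the camera images.
- sole_large_c (a point): Large sole of bare pale wood, outline of a shoe sole: 160 mm long, 60 mm across the ball, 22 mm thick, 100 g. Origin: the centre, half-way up. x along its length, y across, z up; it starts flat on the table, right way up. The toe is at +x. At the centre, from x = -55 to +15 mm, it has straight parallel sides 48 mm apart: grip it there, across y.
- sole_small_c (a point): Small sole of bare pale wood, same outline: 120 mm long, 48 mm across the ball, 22 mm thick, 60 g. Origin: the centre, half-way up. x along its length, y across, z up; it starts flat on the table, right way up. The toe is at +x. At the centre, from x = -40 to +13 mm, it has straight parallel sides 38 mm apart: grip it there, across y.
- heel_tall_c (a point): Tall heel block of darker wood, D-shaped from above (round end at +x), 64 mm long in x, 50 mm wide in y, 58 mm high with a 6 mm black rubber layer at its foot. 100 g. Origin: the centre, half-way up. x along its length, y across, z up; it starts flat on the table, right way up. Its sides are straight and parallel from x = -32 to +7 mm.
- heel_low_c (a point): Low heel block of the same wood and D shape, 64 mm long in x, 50 mm wide in y, but only 26 mm high with a 6 mm black rubber layer at its foot. 50 g. Origin: the centre, half-way up. x along its length, y across, z up; it starts flat on the table, right way up. Its sides are straight and parallel from x = -32 to +7 mm.
- buckle_c (a point): Brass strap buckle lying flat: a rectangular frame 60 mm long in x, 44 mm wide in y, 8 mm thick, bars 7 mm wide, with a cross bar along y through its centre. 50 g. Origin: the centre, half-way up. x along its length, y across, z up; it starts flat on the table, right way up. Grip it from outside across the 44 mm width.
- board3: Fixed plywood board, 184 (x) x 216 (y) x 12 mm, no rim, THREE flat dark pads, each 8 mm bigger all round than its part and long in board y. Origin: centre of underside; top at z = 12. Pad centres (x, y): small sole (-45, 0), 64 x 136; low heel (45, -52), 66 x 80; buckle (45, 52), 60 x 76. A part's length goes along board y. Yaw within 0.2 rad of 0: +y to the robot's left, sole pad on its side.
- board2: Fixed plywood board, 184 (x) x 216 (y) x 12 mm, no rim, TWO flat dark pads, each 8 mm bigger all round than its part and long in board y. Origin: centre of underside; top at z = 12. Pad centres (x, y): large sole (-45, 0), 76 x 176; tall heel (45, 0), 66 x 80. A part's length goes along board y. Yaw within 0.2 rad of 0: +y to the robot's left, sole pad on its side.
- glue_jar_c (a point): Bystander: jar of glue, amber glass with a black cap, 50 mm across, 68 mm high, standing among the stock. Origin: its centre, half-way up. Leave it where it stands.
Things that resemble listed ones, but are neither listed nor needed, are in the scene too. What is shaped like the part that bears buckle_c but green or grey is not meant.

How it is judged:
At the end, for the whole second after the job is handed in: Every part at rest, released, flat and upright (7 deg) on its own board: centre within 12 mm of its pad's centre along each board axis, length within 0.3 rad of the board's y, either way round; small sole, low heel, buckle on the three-pad board, large sole, tall heel on the other (x of sole_small_c in the frame of board3 between -0.057 and -0.033 m and y of sole_small_c in the frame of board3 between -0.012 and 0.012 m and z of sole_small_c in the frame of board3 between 0.019 and 0.027 m and angle between each of sole_small_c, heel_low_c, buckle_c, sole_large_c, heel_tall_c's own z axis and vertical below 0.12 rad and angle between the x axis of each of sole_small_c, heel_low_c, buckle_c and the y axis of board3, either way round below 0.3 rad and linear speed of each of sole_small, heel_low, buckle, sole_large, heel_tall below 0.02 m/s and contact force between each of sole_small, heel_low, buckle, sole_large, heel_tall and the fingers below 0.1 N and x of heel_low_c in the frame of board3 between 0.033 and 0.057 m and y of heel_low_c in the frame of board3 between -0.064 and -0.04 m and z of heel_low_c in the frame of board3 between 0.021 and 0.029 m and x of buckle_c in the frame of board3 between 0.033 and 0.057 m and y of buckle_c in the frame of board3 between 0.04 and 0.064 m and z of buckle_c in the frame of board3 between 0.012 and 0.02 m and x of sole_large_c in the frame of board2 between -0.057 and -0.033 m and y of sole_large_c in the frame of board2 between -0.012 and 0.012 m and z of sole_large_c in the frame of board2 between 0.019 and 0.027 m and angle between the x axis of each of sole_large_c, heel_tall_c and the y axis of board2, either way round below 0.3 rad and x of heel_tall_c in the frame of board2 between 0.033 and 0.057 m and y of heel_tall_c in the frame of board2 between -0.012 and 0.012 m and z of heel_tall_c in the frame of board2 between 0.037 and 0.045 m); the robot touches nothing.
It fails at once if the glue jar is pushed more than 20 mm from its place or knocked over (distance of glue_jar_c from where it was at the start of the episode above 0.02 m).
It also fails if it takes over 136 s, if anything falls off the work surface, if the arm or the gripper's body presses on something with over 40 N, if the wrist force passes 120 N, or if a joint passes its speed limit or range.

## Working session

There is one attempt and no reset: what is moved stays moved. The work goes in short steps, Python scripts to look and compute and a tool call to move; the robot and the scene stay as the last step left them, time stands still between calls to the robot, and variables do not carry over. Pictures are saved under pics/ and viewed, and the job is handed in when it is done.

Besides the shell and the picture viewer there is one more tool, called after ">>>" as name([rows], argument=value, ...), one row to a line, values as JSON. servo_tool: Moves the arm, as the interface text tells. Its arguments: {"type":"object","properties":{"deltas":{"type":"array","items":{"type":"array","items":{"type":"number"}}},"grip":{"type":"number"},"grip_force":{"type":"number"}},"required":["deltas"]}

```bash
mkdir -p pics
python3 - <<'E'
from plant import status, read_camera, job, finder
import cv2
s=status.observe()
print(s['time'],s['ee_pos'],s['eef_rot'],s['opening'])
for n in ['side','top']:
    c=read_camera(n)
    cv2.imwrite(f'pics/{n}0.png',c['img'][:,:,::-1])
    print(n,c['intrinsics'],c['dist'],c['T'])
E
```

```text
0.0 [ 0.18547905 -0.62200475  0.23786038] [-1.31628188e-03  9.89516210e-01  1.44415627e-01 -2.52307099e-04] 0.0853252396571765
side [[442.77774057   0.         322.31121777]
 [  0.         442.77774057 193.81170897]
 [  0.           0.           1.        ]] [-0.08199399  0.          0.          0.          0.        ] [[-0.74584313 -0.42295173  0.51461622 -0.15227943]
 [-0.66591016  0.49288557 -0.56002453  0.61365887]
 [-0.01678357 -0.76037862 -0.64926317  0.80594233]
 [ 0.          0.          0.          1.        ]]
top [[455.09974554   0.         325.56253858]
 [  0.         455.09974554 205.57404086]
 [  0.           0.           1.        ]] [-0.10473045  0.          0.          0.          0.        ] [[ 1.07263548e-03 -9.96199022e-01  8.70997005e-02  3.56846020e-01]
 [-9.99910731e-01 -2.22849030e-03 -1.31743292e-02 -3.51106989e-02]
 [ 1.33183547e-02 -8.70777940e-02 -9.96112483e-01  1.08391282e+00]
 [ 0.00000000e+00  0.00000000e+00  0.00000000e+00  1.00000000e+00]]
```

View pics/top0.png

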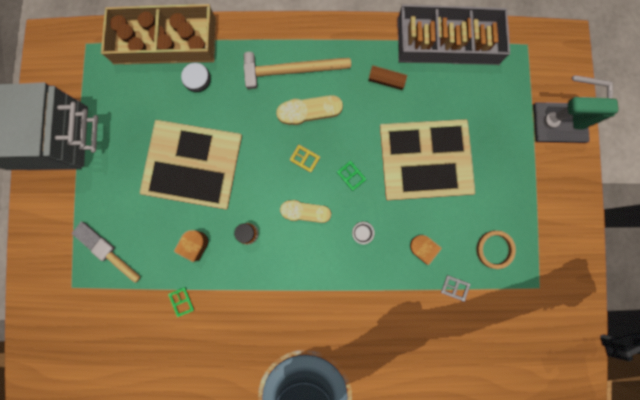

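View pics/side0.png

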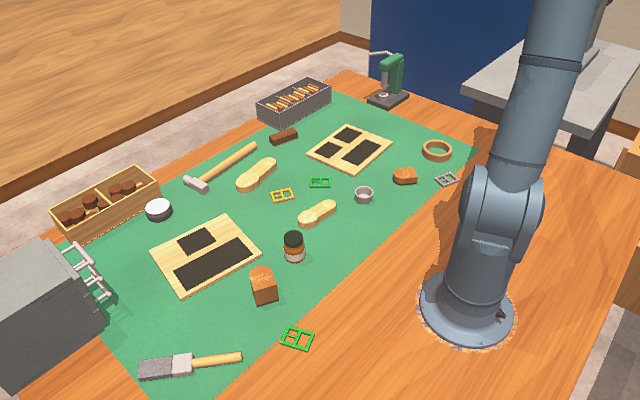

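```bash
cat > h.py <<'E'
import numpy as np, cv2
from plant import status, read_camera, job, finder
from scipy.optimize import minimize
def bp(c,px,z):
    px=np.asarray(px,float).reshape(-1,1,2)
    u=cv2.undistortPoints(px,c['intrinsics'],np.array(c['dist'])).reshape(-1,2)
    T=np.array(c['T']); d=np.c_[u,np.ones(len(u))]@T[:3,:3].T; o=T[:3,3]
    return (o+d*((z-o[2])/d[:,2])[:,None])[:,:2]
def proj(c,P):
    T=np.linalg.inv(np.array(c['T'])); r,_=cv2.Rodrigues(T[:3,:3])
    return cv2.projectPoints(np.asarray(P,float),r,T[:3,3],c['intrinsics'],np.array(c['dist']))[0].reshape(-1,2)
E
python3 - <<'E'
from h import *
cs={n:read_camera(n) for n in ['top','side']}
np.save('cs.npy',cs,allow_pickle=True)
vis=cs['top']['img'][:,:,::-1].copy()
H={'sole_large_c':.022,'sole_small_c':.022,'heel_tall_c':.058,'heel_low_c':.026,'buckle_c':.008,'board3':.012,'board2':.012,'glue_jar_c':.068}
masks={}
for q,z in H.items():
    for cam in ['top','side']:
        r=finder.regions_of(cam,q)
        for i,d in enumerate(r[:4]):
            m=d['mask']; masks[(q,cam,i)]=m
            cn=max(cv2.findContours(m.astype(np.uint8),0,2)[0],key=len).reshape(-1,2)
            p=bp(cs[cam],cn,z); rc=cv2.minAreaRect((p*1000).astype(np.float32))
            print(q,cam,round(d['conf'],2),np.round(d['box']),'rect',np.round(rc[0]),np.round(rc[1]),round(rc[2],1))
np.save('masks.npy',masks,allow_pickle=True)
s=status.observe();print(s['time'])
im=cs['top']['img'][:,:,::-1]
a=cv2.resize(im[80:300,140:480],None,fx=2.3,fy=2.3,interpolation=cv2.INTER_CUBIC)
cv2.imwrite('pics/crop1.png',a)
E
```

```text
sole_large_c top 0.97 [272.  96. 345. 125.] rect [679. -10.] [ 61. 160.] 7.6
sole_large_c side 0.76 [234. 158. 274. 197.] rect [678.  -6.] [ 72. 172.] 15.3
sole_large_c side 0.59 [306. 123. 394. 176.] rect [ 553. -282.] [190. 229.] 4.0
sole_small_c top 0.6 [280. 199. 331. 221.] rect [437.  -2.] [120.  48.] 86.2
sole_small_c side 0.89 [296. 198. 336. 230.] rect [427.   2.] [125.  56.] 81.5
heel_tall_c top 0.93 [176. 230. 208. 258.] rect [358. 251.] [61. 66.] 62.0
heel_tall_c side 0.83 [247. 268. 276. 306.] rect [341. 269.] [ 53. 105.] 59.5
heel_low_c top 0.74 [410. 237. 442. 264.] rect [ 351. -277.] [70. 56.] 50.2
heel_low_c side 0.78 [393. 168. 417. 180.] rect [ 346. -272.] [63. 74.] 40.6
buckle_c top 0.84 [333. 160. 363. 189.] rect [ 525. -110.] [58. 44.] 44.6
buckle_c top 0.67 [167. 287. 192. 316.] rect [223. 291.] [58. 44.] 23.1
buckle_c top 0.66 [290. 148. 317. 172.] rect [565.   1.] [61. 44.] 60.1
buckle_c side 0.97 [281. 326. 316. 353.] rect [220. 294.] [62. 49.] 23.3
buckle_c side 0.78 [271. 189. 296. 204.] rect [563.   1.] [66. 57.] 59.6
buckle_c side 0.73 [433. 172. 459. 186
[... 434 characters left out ...]
00.] rect [548. 278.] [220. 198.] 81.0
board3 side 0.65 [307. 121. 396. 178.] rect [ 561. -294.] [196. 231.] 4.1
board2 top 0.86 [378. 120. 471. 201.] rect [ 565. -294.] [187. 222.] 4.7
board2 top 0.67 [136. 119. 242. 210.] rect [552. 276.] [221. 184.] 79.8
board2 top 0.38 [173. 233. 210. 261.] rect [358. 264.] [63. 70.] 61.6
board2 side 0.69 [250. 266. 275. 306.] rect [370. 247.] [ 54. 111.] 56.8
board2 side 0.68 [150. 214. 264. 300.] rect [548. 278.] [220. 198.] 81.0
board2 side 0.65 [307. 121. 396. 178.] rect [ 561. -294.] [196. 231.] 4.1
glue_jar_c top 0.76 [233. 227. 257. 246.] rect [382. 130.] [45. 52.] 0.2
glue_jar_c side 0.7 [281. 228. 307. 264.] rect [361. 153.] [ 50. 100.] 45.6
1.0
```

View pics/crop1.png

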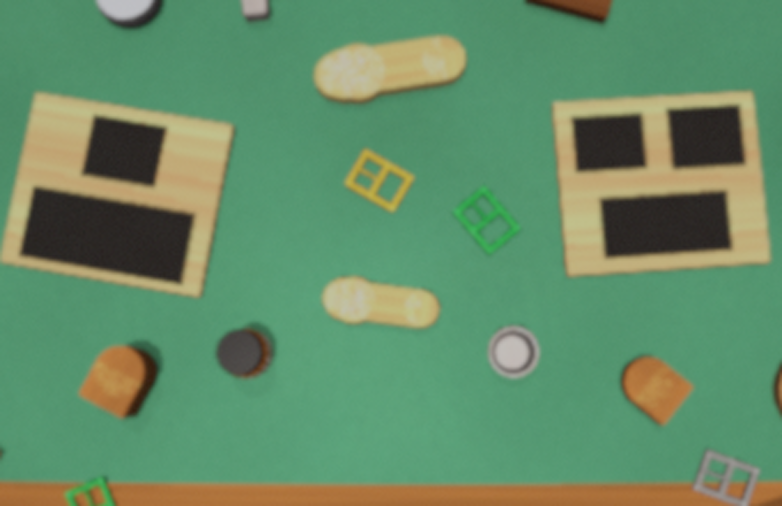

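```bash
cat >> h.py <<'E'
def seg(c,box,cond,scale=4):
    l,t,r,b=box
    im=cv2.resize(c['img'][t:b,l:r],None,fx=scale,fy=scale,interpolation=cv2.INTER_CUBIC)
    hsv=cv2.cvtColor(im,cv2.COLOR_RGB2HSV).astype(int)
    m=cond(hsv,im.astype(int)).astype(np.uint8)
    cns=sorted(cv2.findContours(m,cv2.RETR_EXTERNAL,cv2.CHAIN_APPROX_NONE)[0],key=cv2.contourArea,reverse=True)
    return [ (x.reshape(-1,2)+.5)/scale-.5+[l,t] for x in cns if cv2.contourArea(x)>60*scale*scale]
warm=lambda h,r:(h[...,0]<32)&(h[...,1]>70)&(h[...,2]>90)
dark=lambda h,r:h[...,2]<75
def rect(c,cn,z):
    rc=cv2.minAreaRect((bp(c,cn,z)*1000).astype(np.float32))
    (w,h),a=rc[1],rc[2]
    if w<h: a+=90; w,h=h,w   # a: direction of long side, deg in world xy
    a=(a+90)%180-90
    return np.round(rc[0],1),np.round((w,h),1),round(a,1)
E
python3 - <<'E'
from h import *
cs=np.load('cs.npy',allow_pickle=True).item(); c=cs['top']
for n,b in {'board2':(130,110,250,215),'board3':(370,110,480,210)}.items():
    for cn in seg(c,b,dark)[:3]: print(n,'pad',rect(c,cn,.012))
    print(n,rect(c,seg(c,b,lambda h,r:(warm(h,r))|(dark(h,r)))[0],.012))
for n,b,z in [('large',(265,85,352,135),.022),('small',(270,190,340,230),.022),('buckle',(283,140,325,178),.008),('low',(400,228,450,272),.026),('tall',(165,220,220,270),.058)]:
    for cn in seg(c,b,warm)[:1]: print(n,rect(c,cn,z),cn.mean(0).round())
E
```

```text
board2 pad (array([507.3, 284.7]), array([169.4,  69.5]), 80.1)
board2 pad (array([596.2, 269.1]), array([73.9, 59.5]), 80.1)
board2 (array([550.7, 275.8]), array([217.4, 184. ]), 80.1)
board3 pad (array([ 520. , -297.7]), array([129.5,  57.3]), -85.9)
board3 pad (array([ 613.8, -343.2]), array([73.2, 59.2]), -85.9)
board3 pad (array([ 606.2, -239.4]), array([69.3, 53.1]), -86.0)
board3 (array([ 563.8, -293.8]), array([217.2, 184.3]), -86.0)
large (array([680.4, -10.3]), array([157.7,  55.5]), -77.0) [307. 112.]
small (array([434.6,  -5.4]), array([110. ,  46.6]), 81.4) [303. 211.]
buckle (array([565.2,   1.7]), array([60.8, 44.9]), 60.0) [304. 158.]
low (array([ 351.4, -278.2]), array([67.2, 52.9]), 51.0) [424. 248.]
tall (array([359.5, 257.3]), array([66.9, 53.7]), -27.5) [190. 245.]
```

```bash
cat >> h.py <<'E'
notgreen=lambda h,r:(r[...,0]>0.95*r[...,1])&(r[...,0]>45)
def disc(cx,cy,r,ry=None,n=40):
    t=np.linspace(0,2*np.pi,n); return np.c_[cx+r*np.cos(t),cy+(ry or r)*np.sin(t)]
def model(n):
    if n=='tall' or n=='low':
        t=np.linspace(-np.pi/2,np.pi/2,30)
        # straight to +7, round end radius 25 to +32
        return [np.r_[[[-.032,.025],[-.032,-.025]],np.c_[.007+.025*np.cos(t),.025*np.sin(t)]]],(.006,.058 if n=='tall' else .026)
    if n=='buckle': return [np.array([[-.03,-.022],[.03,-.022],[.03,.022],[-.03,.022]])],(0,.008)
    if n=='large': return [np.r_[disc(-.056,0,.024),[[.02,.024],[.02,-.024]]],disc(.045,0,.035,.030)],(0,.022)
    if n=='small': return [np.r_[disc(-.041,0,.019),[[.017,.019],[.017,-.019]]],disc(.034,0,.026,.024)],(0,.022)
def fit(c,n,box,x0,z0=0.,S=4,cond=notgreen):
    l,t,r,b=box
    im=cv2.resize(c['img'][t:b,l:r],None,fx=S,fy=S,interpolation=cv2.INTER_CUBIC)
    m=cond(cv2.cvtColor(im,cv2.COLOR_RGB2HSV).astype(int),im.astype(int)).astype(np.uint8)
    k,lab,st,_=cv2.connectedComponentsWithStats(m); m=(lab==1+np.argmax(st[1:,4])).astype(np.uint8)
    cc=cv2.findContours(m,0,2)[0]; m=cv2.drawContours(np.zeros_like(m),cc,-1,1,-1)
    parts,(za,zb)=model(n)
    def ren(p):
        o=np.zeros_like(m); ca,sa=np.cos(p[2]),np.sin(p[2]); R=np.array([[ca,-sa],[sa,ca]])
        for q in parts:
            w=q@R.T+p[:2]
            P=np.r_[np.c_[w,np.full(len(w),z0+za)],np.c_[w,np.full(len(w),z0+zb)]]
            u=((proj(c,P)-[l,t]+.5)*S-.5)
            cv2.fillConvexPoly(o,np.round(cv2.convexHull(u.astype(np.float32))*16).astype(np.int32),1,shift=4)
        return o
    def cost(v):
        o=ren([v[0]/1000,v[1]/1000,v[2]/50]); return 1-(o&m).sum()/(o|m).sum()
    best=None
    for da in (0,np.pi):
        x=np.array([x0[0],x0[1],(x0[2]+da)*50])
        s=minimize(cost,x,method='Nelder-Mead',options=dict(initial_simplex=x+np.r_[np.zeros((1,3)),8*np.eye(3)],xatol=.05,fatol=1e-5))
        if best is None or s.fun<best.fun: best=s
    v=best.x; o=ren([v[0]/1000,v[1]/1000,v[2]/50])
    im=im.copy(); cv2.drawContours(im,cv2.findContours(o,0,2)[0],-1,(255,0,255),1); cv2.drawContours(im,cv2.findContours(m,0,2)[0],-1,(0,0,255),1)
    return np.round(v[:2],1),round(np.degrees(v[2]/50)%360,1),round(1-best.fun,3),im
E
python3 - <<'E'
from h import *
cs=np.load('cs.npy',allow_pickle=True).item(); c=cs['top']
D=np.radians; ims=[]
for n,b,x0 in [('large',(265,85,352,135),(680,-10,D(98))),('small',(270,190,340,230),(436,-3,D(84))),('buckle',(283,140,325,178),(565,1,D(60))),('low',(400,228,450,272),(351,-278,D(51))),('tall',(165,220,220,270),(359,255,D(-27)))]:
    r=fit(c,n,b,x0); print(n,*r[:3]); ims.append(cv2.copyMakeBorder(r[3],0,200-r[3].shape[0],0,350-r[3].shape[1],0))
ims.append(ims[0]*0)
v=np.vstack([np.hstack(ims[i:i+2]) for i in (0,2,4)]); cv2.imwrite('pics/fit.png',v[:,:,::-1])
E
```

```text
large [684.8 -10.1] 99.9 0.93
small [436.1  -2.6] 82.9 0.947
buckle [566.    1.8] 59.8 0.976
low [ 351.7 -280. ] 50.7 0.987
tall [359.2 259.7] 333.6 0.967
```

View pics/fit.png

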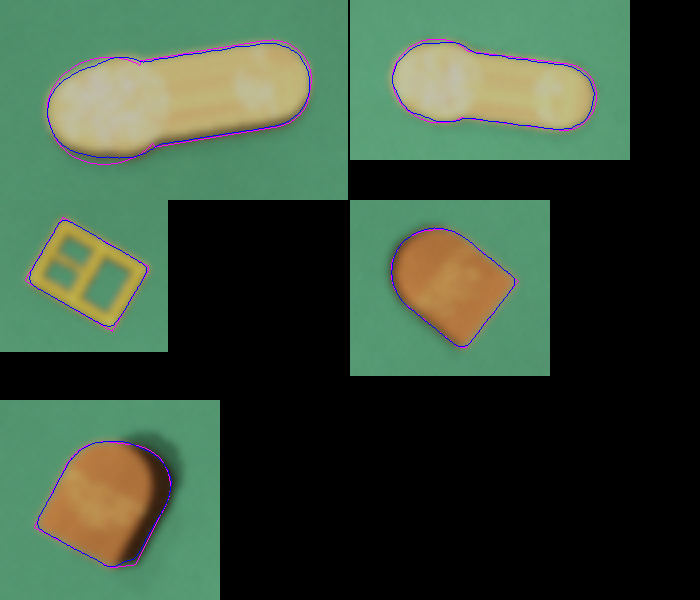

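```bash
cat > plan.py <<'E'
# plan.py x y z yaw_deg  (mm) -> prints rows (calls of 10)
import sys,json; from h import *
def pose():
    s=status.observe(); w,x,y,z=s['eef_rot']
    tx=np.array([1-2*(y*y+z*z),2*(x*y+w*z),2*(x*z-w*y)]); tz=np.array([2*(x*z+w*y),2*(y*z-w*x),1-2*(x*x+y*y)])
    return s,np.array(s['ee_pos'])*1000,np.arctan2(tx[1],tx[0]),tz
if __name__=='__main__':
    s,p,psi,tz=pose()
    print('t',round(s['time'],2),'pos',p.round(1),'yaw',round(np.degrees(psi),1),'tz',tz.round(4)[:2],'open',round(s['opening']*1000,1),'F',np.round(s['wrist_force'],1),'q7',round(s['q'][6],2))
    if len(sys.argv)>4:
        g=np.array([float(v) for v in sys.argv[1:4]]); gy=np.radians(float(sys.argv[4]))
        dy=(gy-psi+np.pi)%(2*np.pi)-np.pi
        d=g-p; n=max(int(np.ceil(np.linalg.norm(d)/38)),int(np.ceil(abs(dy)/.118)),1)
        if len(sys.argv)>5: n=max(n,int(sys.argv[5]))
        n10=int(np.ceil(n/10))*10
        n=n10-1 if n10-n>=1 else n10
        rows=[];e=np.zeros(4);cur=p.copy();cy=psi
        for i in range(n10):
            f=min((i+1)/n,1); tgt=p+d*f; ty=psi+dy*f
            v=tgt-cur
            c,sn=np.cos(cy),np.sin(cy)
            L=np.array([v[0]*c+v[1]*sn, v[0]*sn-v[1]*c, -v[2]])/1000; t=cy-ty
            L=np.round(L,3); t=round(t,2)
            rows.append([*L.tolist(),t])
            cur=cur+np.array([L[0]*c+L[1]*sn, L[0]*sn-L[1]*c, -L[2]])*1000; cy-=t
        for k in range(0,n10,10): print(json.dumps(rows[k:k+10]))
E
python3 plan.py 345.4 -287.7 120 50.7
```

```text
t 1.0 pos [ 185.8 -622.9  239.3] yaw 16.6 tz [ 0.0001 -0.0001] open 85.4 F [-0.4 -0.5 -0.2] q7 -0.05
[[0.013, -0.015, 0.006, -0.03], [0.014, -0.014, 0.007, -0.03], [0.014, -0.013, 0.006, -0.03], [0.014, -0.014, 0.006, -0.04], [0.015, -0.012, 0.006, -0.03], [0.015, -0.013, 0.007, -0.03], [0.016, -0.011, 0.006, -0.03], [0.016, -0.012, 0.006, -0.03], [0.016, -0.01, 0.007, -0.03], [0.016, -0.011, 0.006, -0.03]]
[[0.017, -0.01, 0.006, -0.03], [0.017, -0.009, 0.006, -0.04], [0.018, -0.008, 0.007, -0.03], [0.018, -0.009, 0.006, -0.03], [0.018, -0.007, 0.006, -0.03], [0.018, -0.007, 0.006, -0.03], [0.018, -0.007, 0.007, -0.03], [0.019, -0.005, 0.006, -0.03], [0.019, -0.006, 0.006, -0.04], [-0.0, 0.0, 0.0, 0.0]]
```

Buckle-shaped things: yellow brass at (304,158), green at (350,176) and (180,301), grey at (456,288). Only (304,158) is brass, and the enlarged fit crop confirms it. The only D-shaped blocks are low (425,249) and tall (190,245), told apart by the side view. Starting with the low heel.

>>> servo_tool([
  [0.013,-0.015,0.006,-0.03],
  [0.014,-0.014,0.007,-0.03],
  [0.014,-0.013,0.006,-0.03],
  [0.014,-0.014,0.006,-0.04],
  [0.015,-0.012,0.006,-0.03],
  [0.015,-0.013,0.007,-0.03],
  [0.016,-0.011,0.006,-0.03],
  [0.016,-0.012,0.006,-0.03],
  [0.016,-0.01,0.007,-0.03],
  [0.016,-0.011,0.006,-0.03],
], grip=1)

```text
time: 1.83
ee_pos: [0.2679, -0.4472, 0.1759]
eef_rot: [0.006, 0.955, 0.297, -0.002]
wrist_force: [-0.0, -0.1, 0.4]
opening: 0.0851
```

>>> servo_tool([
  [0.017,-0.01,0.006,-0.03],
  [0.017,-0.009,0.006,-0.04],
  [0.018,-0.008,0.007,-0.03],
  [0.018,-0.009,0.006,-0.03],
  [0.018,-0.007,0.006,-0.03],
  [0.018,-0.007,0.006,-0.03],
  [0.018,-0.007,0.007,-0.03],
  [0.019,-0.005,0.006,-0.03],
  [0.019,-0.006,0.006,-0.04],
  [0,0,0,0],
])

```text
time: 2.67
ee_pos: [0.3486, -0.2745, 0.115]
eef_rot: [0.007, 0.896, 0.443, -0.001]
wrist_force: [-0.9, 0.1, -0.3]
opening: 0.0854
```

```bash
python3 plan.py 345.4 -287.7 14 50.7
```

```text
t 2.67 pos [ 348.6 -274.5  115. ] yaw 52.6 tz [ 0.0034 -0.0137] open 85.4 F [-0.9  0.1 -0.3] q7 -0.15
[[-0.001, 0.001, 0.011, 0.0], [-0.002, 0.0, 0.011, 0.01], [-0.001, 0.001, 0.012, 0.0], [-0.002, 0.0, 0.011, 0.0], [-0.001, 0.001, 0.011, 0.01], [-0.001, 0.001, 0.011, 0.0], [-0.002, 0.0, 0.012, 0.01], [-0.001, 0.001, 0.011, -0.0], [-0.001, 0.001, 0.011, 0.0], [-0.0, -0.0, -0.0, 0.0]]
```

>>> servo_tool([
  [-0.004,0.001,0.008,0.01],
  [-0.004,0.001,0.008,0.01],
  [-0.004,0.001,0.008,0.01],
  [-0.002,0.001,0.01,0],
  [0,0,0.012,0],
  [0,0,0.012,0],
  [0,0,0.012,0],
  [0,0,0.01,0],
  [0,0,0.006,0],
  [0,0,0,0],
])

```text
time: 3.5
ee_pos: [0.3385, -0.2994, 0.0193]
eef_rot: [0.008, 0.907, 0.421, -0.003]
wrist_force: [-0.3, 0.6, -0.0]
opening: 0.0859
```

```bash
python3 plan.py 345.4 -287.7 14 50.7
python3 - <<'E'
from h import *
for n in ['top','side']:
    c=read_camera(n); b=(390,220,470,280) if n=='top' else (370,130,450,200)
    cv2.imwrite(f'pics/a_{n}.png',cv2.resize(c['img'][b[1]:b[3],b[0]:b[2],::-1],None,fx=5,fy=5))
E
```

```text
t 3.5 pos [ 338.5 -299.4   19.3] yaw 49.8 tz [ 0.0011 -0.0177] open 85.9 F [-0.3  0.6 -0. ] q7 -0.22
[[0.001, -0.0, 0.001, -0.0], [0.002, -0.0, 0.0, -0.0], [0.001, -0.001, 0.001, -0.01], [0.002, 0.0, 0.0, 0.0], [0.001, -0.0, 0.001, 0.0], [0.002, -0.0, 0.001, -0.0], [0.001, -0.001, 0.0, -0.0], [0.002, 0.0, 0.001, -0.0], [0.001, -0.0, 0.0, -0.01], [0.0, -0.0, 0.0, 0.0]]
```

View pics/a_side.png

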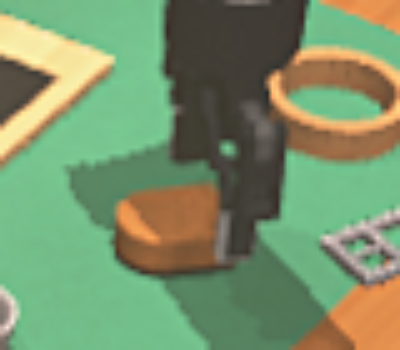

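View pics/a_top.png

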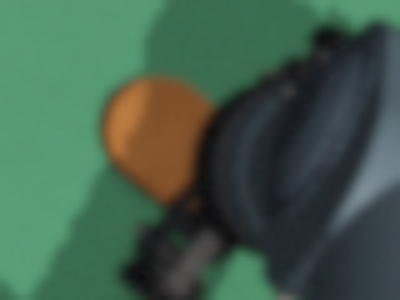

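>>> servo_tool([
  [0.003,0,0.001,0],
  [0.003,0,0.001,0],
  [0.003,0,0.001,0],
  [0.003,0,0.001,0],
  [0.001,0,0,0],
  [0,0,0,0],
  [0,0,0,0],
  [0,0,0,0],
  [0,0,0,0],
  [0,0,0,0],
])

```text
time: 4.43
ee_pos: [0.3517, -0.2903, 0.019]
eef_rot: [0.013, 0.907, 0.422, -0.001]
wrist_force: [1.1, -0.5, -0.1]
opening: 0.0852
```

```bash
python3 plan.py 345.4 -287.7 14 50.7
```

```text
t 4.43 pos [ 351.7 -290.3   19. ] yaw 49.9 tz [ 0.0087 -0.0235] open 85.2 F [ 1.1 -0.5 -0.1] q7 -0.26
[[-0.0, -0.001, 0.001, -0.0], [-0.0, -0.0, 0.0, -0.0], [-0.001, -0.001, 0.001, -0.0], [0.0, -0.001, 0.0, -0.01], [-0.0, -0.001, 0.001, 0.0], [-0.0, -0.0, 0.0, 0.0], [-0.001, -0.001, 0.001, -0.0], [0.0, -0.001, 0.0, -0.0], [-0.0, -0.0, 0.001, -0.0], [-0.0, -0.0, 0.0, -0.0]]
```

>>> servo_tool([
  [0,-0.001,0.001,0],
  [0,-0.001,0.001,0],
  [0,-0.001,0.002,0],
  [0,-0.001,0.002,0],
  [0,-0.001,0.002,0],
  [0,0,0.001,0],
  [0,0,0,0],
  [0,0,0,0],
  [0,0,0,0],
  [0,0,0,0],
])

```text
time: 5.27
ee_pos: [0.3465, -0.2871, 0.0084]
eef_rot: [0.012, 0.907, 0.421, -0.001]
wrist_force: [-0.6, -0.6, -0.2]
opening: 0.0855
```

```bash
python3 plan.py 345.4 -287.7 14 50.7
```

```text
t 5.27 pos [ 346.5 -287.1    8.4] yaw 49.8 tz [ 0.0074 -0.0229] open 85.5 F [-0.6 -0.6 -0.2] q7 -0.27
[[-0.0, -0.0, -0.001, -0.0], [-0.0, -0.0, -0.0, -0.0], [-0.0, -0.0, -0.001, -0.01], [-0.001, -0.0, -0.0, 0.0], [0.0, -0.0, -0.001, 0.0], [0.0, -0.0, -0.001, -0.0], [0.0, -0.0, -0.0, -0.0], [-0.0, -0.0, -0.001, -0.0], [-0.0, -0.0, -0.001, -0.01], [-0.0, -0.0, 0.0, 0.0]]
```

>>> servo_tool([
  [0,0,-0.002,-0.01],
  [0,0,-0.002,0],
  [0,0,-0.001,0],
  [0,0,0,0],
  [0,0,0,0],
  [0,0,0,0],
  [0,0,0,0],
  [0,0,0,0],
  [0,0,0,0],
  [0,0,0,0],
], grip=0.3, grip_force=40)

```text
time: 6.1
ee_pos: [0.3467, -0.2871, 0.0144]
eef_rot: [0.012, 0.905, 0.426, -0.001]
wrist_force: [-0.3, -0.2, -1.3]
opening: 0.0488
```

```bash
python3 plan.py
```

```text
t 6.1 pos [ 346.7 -287.1   14.4] yaw 50.4 tz [ 0.008  -0.0234] open 48.8 F [-0.3 -0.2 -1.3] q7 -0.25
```

>>> servo_tool([
  [0,0,-0.004,0],
  [0,0,-0.006,0],
  [0,0,-0.008,0],
  [0,0,-0.008,0],
  [0,0,-0.008,0],
  [0,0,-0.006,0],
  [0,0,-0.004,0],
  [0,0,-0.002,0],
  [0,0,0,0],
  [0,0,0,0],
])

```text
time: 6.93
ee_pos: [0.3469, -0.2864, 0.0669]
eef_rot: [0.014, 0.905, 0.426, -0.001]
wrist_force: [0.1, -0.4, -0.8]
opening: 0.049
```

```bash
sed -i 's/n=n10-1 if n10-n>=1 else n10/n=n10-3 if n10-n>=3 else n10/' plan.py; python3 plan.py 613 -352.6 70 94 17
```

```text
t 6.93 pos [ 346.9 -286.4   66.9] yaw 50.4 tz [ 0.0103 -0.0254] open 49.0 F [ 0.1 -0.4 -0.8] q7 -0.21
[[0.007, 0.015, -0.0, -0.04], [0.006, 0.014, -0.0, -0.05], [0.006, 0.015, -0.001, -0.04], [0.005, 0.016, 0.0, -0.05], [0.004, 0.015, 0.0, -0.04], [0.004, 0.016, -0.0, -0.05], [0.003, 0.016, -0.0, -0.04], [0.002, 0.016, -0.0, -0.05], [0.001, 0.016, -0.001, -0.04], [0.001, 0.016, 0.0, -0.05]]
[[-0.0, 0.016, 0.0, -0.04], [-0.001, 0.016, -0.0, -0.05], [-0.001, 0.016, -0.0, -0.04], [-0.002, 0.016, -0.001, -0.05], [-0.003, 0.016, 0.0, -0.04], [-0.004, 0.016, 0.0, -0.05], [-0.004, 0.015, -0.0, -0.04], [-0.0, 0.0, -0.0, -0.0], [-0.0, 0.0, -0.0, -0.0], [-0.0, 0.0, -0.0, -0.0]]
```

>>> servo_tool([
  [0.004,0.008,0,-0.02],
  [0.006,0.014,0,-0.05],
  [0.006,0.015,-0.001,-0.04],
  [0.005,0.016,0,-0.05],
  [0.004,0.015,0,-0.04],
  [0.004,0.016,0,-0.05],
  [0.003,0.016,0,-0.04],
  [0.002,0.016,0,-0.05],
  [0.001,0.016,-0.001,-0.04],
  [0.001,0.016,0,-0.05],
])

```text
time: 7.77
ee_pos: [0.4996, -0.3239, 0.0638]
eef_rot: [0.007, 0.785, 0.619, -0.006]
wrist_force: [0.5, 1.2, -1.0]
opening: 0.0491
```

```bash
python3 plan.py 613 -352.6 70 94 7
```

```text
t 7.77 pos [ 499.6 -323.9   63.8] yaw 76.6 tz [-0.0003 -0.0183] open 49.1 F [ 0.5  1.2 -1. ] q7 0.08
[[-0.0, 0.017, -0.001, -0.04], [-0.001, 0.016, -0.001, -0.05], [-0.002, 0.017, -0.001, -0.04], [-0.002, 0.017, -0.001, -0.04], [-0.003, 0.016, -0.0, -0.05], [-0.004, 0.016, -0.001, -0.04], [-0.005, 0.016, -0.001, -0.04], [0.0, 0.0, -0.0, -0.0], [0.0, 0.0, -0.0, -0.0], [0.0, 0.0, -0.0, -0.0]]
```

>>> servo_tool([
  [-0.0,0.017,-0.001,-0.04],
  [-0.001,0.016,-0.001,-0.05],
  [-0.002,0.017,-0.001,-0.04],
  [-0.002,0.016,-0.001,-0.04],
  [-0.003,0.012,0,-0.05],
  [-0.003,0.009,-0.001,-0.04],
  [-0.003,0.005,0,-0.03],
  [0,0.001,0,0],
  [0,0,0,0],
  [0,0,0,0],
])

```text
time: 8.6
ee_pos: [0.6025, -0.347, 0.0589]
eef_rot: [0.002, 0.678, 0.735, -0.004]
wrist_force: [0.1, -0.3, -0.3]
opening: 0.0491
```

```bash
python3 plan.py 613 -352.6 40 94 7
```

```text
t 8.6 pos [ 602.5 -347.    58.9] yaw 94.6 tz [-0.0028 -0.0092] open 49.1 F [ 0.1 -0.3 -0.3] q7 0.33
[[-0.001, 0.001, 0.003, 0.0], [-0.001, 0.002, 0.002, 0.0], [-0.001, 0.001, 0.003, 0.0], [-0.001, 0.002, 0.003, 0.01], [-0.001, 0.001, 0.002, -0.0], [-0.0, 0.002, 0.003, -0.0], [-0.001, 0.001, 0.003, -0.0], [-0.0, 0.0, -0.0, -0.0], [-0.0, 0.0, -0.0, -0.0], [-0.0, 0.0, -0.0, -0.0]]
```

>>> servo_tool([
  [-0.001,0.001,0.003,0],
  [-0.001,0.002,0.002,0],
  [-0.001,0.001,0.003,0],
  [-0.001,0.002,0.003,0.01],
  [0,0.001,0.002,0],
  [0,0.002,0.003,0],
  [0,0.001,0.003,0],
  [0,0,0,0],
  [0,0,0,0],
  [0,0,0,0],
])

```text
time: 9.43
ee_pos: [0.6107, -0.3501, 0.0361]
eef_rot: [0.0, 0.683, 0.73, -0.006]
wrist_force: [-0.1, -0.1, 0.5]
opening: 0.0493
```

```bash
python3 plan.py 613 -351.3 27 94 7;python3 - <<'E'
from h import *
c=read_camera('top'); b=(370,110,480,210)
cv2.imwrite(f'pics/b_top.png',cv2.resize(c['img'][b[1]:b[3],b[0]:b[2],::-1],None,fx=5,fy=5))
c=read_camera('side'); b=(300,90,420,190)
cv2.imwrite(f'pics/b_side.png',cv2.resize(c['img'][b[1]:b[3],b[0]:b[2],::-1],None,fx=5,fy=5))
E
```

```text
t 9.43 pos [ 610.7 -350.1   36.1] yaw 93.8 tz [-0.0074 -0.0082] open 49.3 F [-0.1 -0.1  0.5] q7 0.31
[[-0.0, 0.0, 0.001, -0.0], [-0.0, 0.001, 0.002, -0.0], [-0.001, -0.0, 0.001, -0.0], [0.0, 0.0, 0.001, -0.0], [0.0, 0.001, 0.001, -0.0], [-0.0, -0.0, 0.002, -0.0], [-0.0, 0.0, 0.001, -0.0], [-0.0, 0.0, 0.0, -0.0], [-0.0, 0.0, 0.0, -0.0], [-0.0, 0.0, 0.0, -0.0]]
```

View pics/b_side.png

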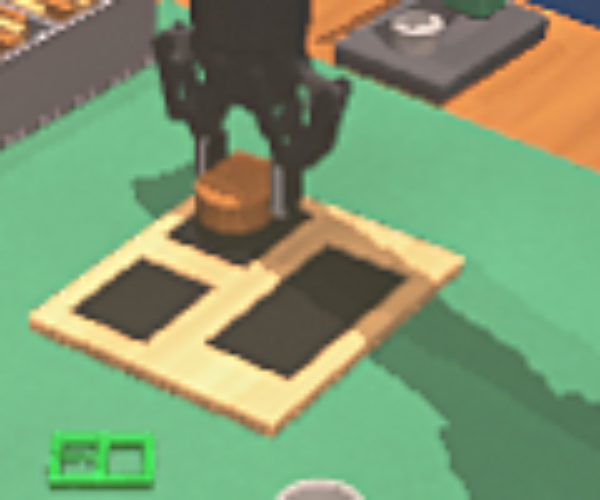

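The side crop shows the low heel upright in the jaws, just above the far right-hand pad. Lowering.

>>> servo_tool([
  [0,0.001,0.002,0],
  [0,0,0.001,0],
  [-0.001,0,0.001,0],
  [0,0,0.001,0],
  [0,0.001,0.001,0],
  [0,0,0.001,0],
  [0,0,0.001,0],
  [0,0,0.001,0],
  [0,0,0,0],
  [0,0,0,0],
])

```text
time: 10.37
ee_pos: [0.6133, -0.3517, 0.0271]
eef_rot: [0.001, 0.683, 0.73, -0.005]
wrist_force: [-0.1, -0.2, -0.3]
opening: 0.049
```

```bash
python3 plan.py 613 -351.3 27 94 7
```

```text
t 10.37 pos [ 613.3 -351.7   27.1] yaw 93.8 tz [-0.0061 -0.0091] open 49.0 F [-0.1 -0.2 -0.3] q7 0.31
[[0.0, -0.0, 0.0, -0.0], [0.0, -0.0, 0.0, -0.0], [0.0, -0.0, 0.0, -0.0], [0.0, -0.0, 0.0, -0.0], [0.0, -0.0, 0.0, -0.0], [0.0, -0.0, 0.0, -0.0], [0.0, -0.0, 0.0, -0.0], [0.0, -0.0, 0.0, -0.0], [0.0, -0.0, 0.0, -0.0], [0.0, -0.0, 0.0, -0.0]]
```

Release with a 1 mm settle, then rise.

>>> servo_tool([
  [0,0,0,0],
  [0,0,0,0],
  [0,0,0,0],
  [0,0,0,0],
  [0,0,0,0],
  [0,0,0,0],
  [0,0,-0.004,0],
  [0,0,-0.01,0],
  [0,0,-0.015,0],
  [0,0,-0.015,0],
], grip=0.85)

```text
time: 11.2
ee_pos: [0.6113, -0.3501, 0.071]
eef_rot: [-0.002, 0.683, 0.73, -0.006]
wrist_force: [-0.0, 0.6, 0.5]
opening: 0.0725
```

>>> servo_tool([
  [0,0,-0.015,0],
  [0,0,-0.01,0],
  [0,0,-0.005,0],
  [0,0,0,0],
  [0,0,0,0],
  [0,0,0,0],
  [0,0,0,0],
  [0,0,0,0],
  [0,0,0,0],
  [0,0,0,0],
])

```text
time: 12.03
ee_pos: [0.6151, -0.3512, 0.1121]
eef_rot: [0.003, 0.683, 0.73, -0.005]
wrist_force: [-0.3, -1.0, 1.3]
opening: 0.0726
```

```bash
python3 plan.py 566 1.8 70 59.8;python3 - <<'E'
from h import *
c=read_camera('side'); b=(300,90,420,190)
cv2.imwrite(f'pics/c_side.png',cv2.resize(c['img'][b[1]:b[3],b[0]:b[2],::-1],None,fx=5,fy=5))
E
```

```text
t 12.03 pos [ 615.1 -351.2  112.1] yaw 93.8 tz [-0.0022 -0.0112] open 72.6 F [-0.3 -1.   1.3] q7 0.34
[[0.036, -0.003, 0.004, 0.06], [0.035, -0.004, 0.004, 0.06], [0.035, -0.007, 0.005, 0.06], [0.034, -0.009, 0.004, 0.06], [0.034, -0.011, 0.004, 0.06], [0.034, -0.013, 0.004, 0.06], [0.032, -0.015, 0.004, 0.06], [0.031, -0.016, 0.005, 0.06], [0.031, -0.019, 0.004, 0.05], [0.029, -0.02, 0.004, 0.06]]
```

View pics/c_side.png

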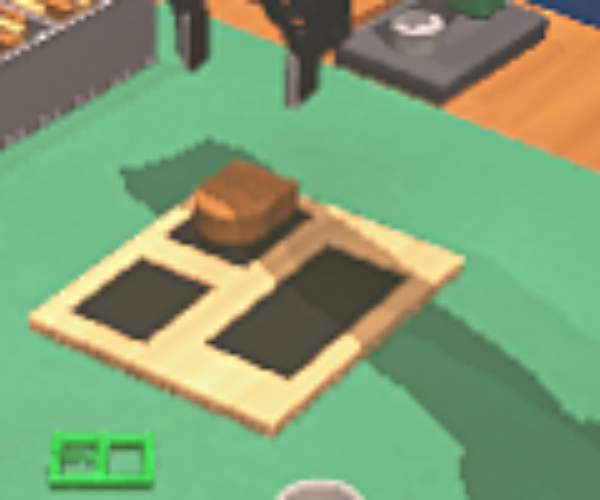

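```bash
python3 - <<'E'
s=open('plan.py').read()
s=s.replace("f=min((i+1)/n,1);","f=F[i];")
s=s.replace("rows=[];e","W=np.zeros(n10); W[:n]=1; W[0]=.5; W[n-1]=.2; W[n-2]=.5; W[n-3]=.75; F=np.cumsum(W)/W.sum(); rows=[];e")
open('plan.py','w').write(s)
E
python3 plan.py 566 1.8 75 59.8 17
```

```text
t 12.08 pos [ 614.9 -351.2  111.9] yaw 93.8 tz [-0.0026 -0.011 ] open 72.2 F [-0.2 -0.  -0.2] q7 0.34
[[0.012, -0.001, 0.001, 0.02], [0.024, -0.002, 0.003, 0.04], [0.023, -0.003, 0.002, 0.04], [0.024, -0.004, 0.003, 0.04], [0.023, -0.005, 0.002, 0.04], [0.023, -0.006, 0.003, 0.04], [0.023, -0.007, 0.002, 0.04], [0.023, -0.008, 0.003, 0.04], [0.022, -0.008, 0.002, 0.04], [0.022, -0.01, 0.002, 0.04]]
[[0.021, -0.01, 0.003, 0.04], [0.021, -0.011, 0.002, 0.04], [0.021, -0.012, 0.003, 0.04], [0.02, -0.013, 0.002, 0.04], [0.014, -0.011, 0.002, 0.03], [0.01, -0.007, 0.001, 0.02], [0.004, -0.003, 0.001, 0.0], [-0.0, 0.0, -0.0, 0.0], [-0.0, 0.0, -0.0, 0.0], [-0.0, 0.0, -0.0, 0.0]]
```

>>> servo_tool([
  [0.012,-0.001,0.001,0.02],
  [0.024,-0.002,0.003,0.04],
  [0.023,-0.003,0.002,0.04],
  [0.024,-0.004,0.003,0.04],
  [0.023,-0.005,0.002,0.04],
  [0.023,-0.006,0.003,0.04],
  [0.023,-0.007,0.002,0.04],
  [0.023,-0.008,0.003,0.04],
  [0.022,-0.008,0.002,0.04],
  [0.022,-0.01,0.002,0.04],
])

```text
time: 12.92
ee_pos: [0.5828, -0.1297, 0.0813]
eef_rot: [0.005, 0.819, 0.574, -0.007]
wrist_force: [0.4, 0.2, 0.9]
opening: 0.0726
```

>>> servo_tool([
  [0.021,-0.01,0.003,0.04],
  [0.021,-0.011,0.002,0.04],
  [0.021,-0.012,0.003,0.04],
  [0.02,-0.013,0.002,0.04],
  [0.014,-0.011,0.002,0.03],
  [0.01,-0.007,0.001,0.02],
  [0.004,-0.003,0.001,0.0],
  [0,0,0,0],
  [0,0,0,0],
  [0,0,0,0],
])

```text
time: 13.75
ee_pos: [0.5663, 0.0149, 0.0627]
eef_rot: [0.003, 0.874, 0.485, -0.007]
wrist_force: [-1.1, -0.4, -0.6]
opening: 0.0727
```

```bash
python3 plan.py 566 1.8 30 59.8 7
```

```text
t 13.75 pos [566.3  14.9  62.7] yaw 58.1 tz [-0.009  -0.0121] open 72.7 F [-1.1 -0.4 -0.6] q7 -0.84
[[-0.001, 0.001, 0.003, -0.0], [-0.002, 0.001, 0.007, -0.01], [-0.003, 0.001, 0.007, -0.01], [-0.002, 0.002, 0.006, -0.0], [-0.002, 0.001, 0.005, -0.01], [-0.001, 0.0, 0.003, 0.0], [-0.0, 0.0, 0.002, -0.0], [-0.0, 0.0, -0.0, -0.0], [-0.0, 0.0, -0.0, -0.0], [-0.0, 0.0, -0.0, -0.0]]
```

>>> servo_tool([
  [-0.001,0.001,0.002,0],
  [-0.002,0.001,0.005,-0.01],
  [-0.003,0.001,0.005,-0.01],
  [-0.002,0.002,0.005,0],
  [-0.002,0.001,0.004,-0.01],
  [-0.001,0,0.003,0],
  [0,0,0.002,0],
  [0,0,0,0],
  [0,0,0,0],
  [0,0,0,0],
], grip=0.75)

```text
time: 14.58
ee_pos: [0.5654, -0.008, 0.033]
eef_rot: [0.004, 0.869, 0.495, -0.009]
wrist_force: [-0.2, -0.9, 0.1]
opening: 0.0638
```

```bash
python3 plan.py 566 1.8 12 59.8 7
```

```text
t 14.58 pos [565.4  -8.   33. ] yaw 59.4 tz [-0.0108 -0.0156] open 63.8 F [-0.2 -0.9  0.1] q7 -0.8
[[0.001, -0.0, 0.002, -0.0], [0.002, -0.001, 0.004, -0.0], [0.001, -0.001, 0.005, -0.0], [0.002, -0.001, 0.004, -0.01], [0.002, -0.001, 0.003, 0.0], [0.0, -0.0, 0.002, 0.0], [0.001, -0.0, 0.001, 0.0], [-0.0, -0.0, 0.0, 0.0], [-0.0, -0.0, 0.0, 0.0], [-0.0, -0.0, 0.0, 0.0]]
```

>>> servo_tool([
  [0.001,0,0.002,0],
  [0.002,-0.001,0.003,0],
  [0.002,-0.001,0.003,0],
  [0.001,-0.001,0.003,0],
  [0,0,0.003,0],
  [0,0,0.003,0],
  [0,0,0.002,0],
  [0,0,0,0],
  [0,0,0,0],
  [0,0,0,0],
])

```text
time: 15.42
ee_pos: [0.5663, 0.0012, 0.0124]
eef_rot: [0.004, 0.868, 0.496, -0.008]
wrist_force: [0.4, -0.1, -0.8]
opening: 0.0639
```

```bash
python3 plan.py 566 1.8 12 59.8 7;python3 - <<'E'
from h import *
c=read_camera('side'); b=(230,140,350,240)
cv2.imwrite(f'pics/d_side.png',cv2.resize(c['img'][b[1]:b[3],b[0]:b[2],::-1],None,fx=5,fy=5))
E
```

```text
t 15.42 pos [566.3   1.2  12.4] yaw 59.5 tz [-0.0095 -0.0147] open 63.9 F [ 0.4 -0.1 -0.8] q7 -0.83
[[0.0, -0.0, 0.0, -0.0], [0.0, -0.0, 0.0, -0.0], [0.0, -0.0, 0.0, -0.0], [0.0, -0.0, 0.0, -0.0], [0.0, -0.0, 0.0, -0.0], [0.0, -0.001, 0.0, -0.0], [0.0, 0.0, 0.0, -0.0], [0.0, 0.0, 0.0, -0.0], [0.0, 0.0, 0.0, -0.0], [0.0, 0.0, 0.0, -0.0]]
```

View pics/d_side.png

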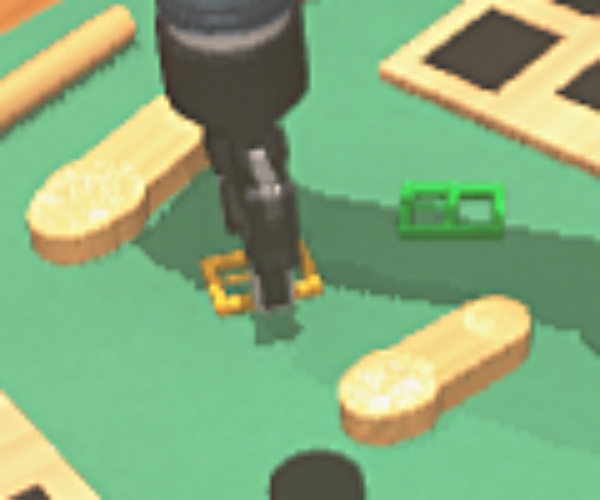

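>>> servo_tool([
  [0,0,0.001,0],
  [0,0,0.001,0],
  [0,0,0.001,0],
  [0,0,0.001,0],
  [0,0,0.001,0],
  [0,0,0,0],
  [0,0,0,0],
  [0,0,0,0],
  [0,0,0,0],
  [0,0,0,0],
])

```text
time: 16.3
ee_pos: [0.5669, 0.0006, 0.0075]
eef_rot: [0.004, 0.868, 0.496, -0.007]
wrist_force: [0.9, 0.6, -0.0]
opening: 0.0639
```

>>> servo_tool([
  [0,0,0,0],
  [0,0,0,0],
  [0,0,0,0],
  [0,0,0,0],
  [0,0,0,0],
  [0,0,0,0],
  [0,0,0,0],
  [0,0,0,0],
  [0,0,0,0],
  [0,0,0,0],
], grip=0.3, grip_force=40)

```text
time: 17.13
ee_pos: [0.5672, 0.0007, 0.0079]
eef_rot: [0.005, 0.868, 0.496, -0.007]
wrist_force: [-0.5, -0.3, 0.8]
opening: 0.0425
```

```bash
python3 plan.py;python3 - <<'E'
from h import *
c=read_camera('side'); b=(250,170,330,230)
cv2.imwrite(f'pics/e_side.png',cv2.resize(c['img'][b[1]:b[3],b[0]:b[2],::-1],None,fx=7,fy=7))
E
```

```text
t 17.13 pos [567.2   0.7   7.9] yaw 59.5 tz [-0.0076 -0.0149] open 42.5 F [-0.5 -0.3  0.8] q7 -0.83
```

View pics/e_side.png

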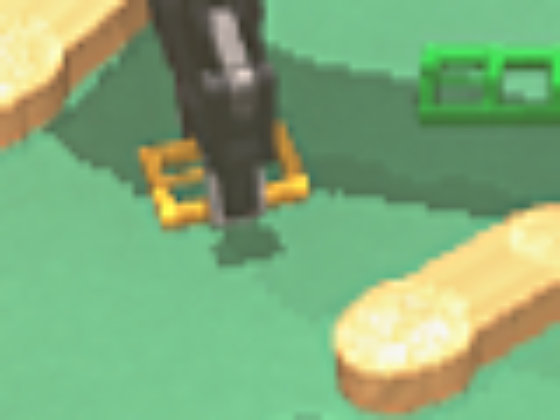

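>>> servo_tool([
  [0,0,-0.002,0],
  [0,0,-0.006,0],
  [0,0,-0.008,0],
  [0,0,-0.01,0],
  [0,0,-0.01,0],
  [0,0,-0.01,0],
  [0,0,-0.005,0],
  [0,0,-0.002,0],
  [0,0,0,0],
  [0,0,0,0],
])

```text
time: 18.02
ee_pos: [0.5686, 0.0016, 0.0687]
eef_rot: [0.006, 0.868, 0.496, -0.006]
wrist_force: [0.0, 0.2, -0.9]
opening: 0.0423
```

```bash
python3 plan.py 605 -239 65 94 17;python3 - <<'E'
from h import *
c=read_camera('side'); b=(230,130,350,230)
cv2.imwrite(f'pics/f_side.png',cv2.resize(c['img'][b[1]:b[3],b[0]:b[2],::-1],None,fx=5,fy=5))
E
```

```text
t 18.02 pos [568.6   1.6  68.7] yaw 59.5 tz [-0.0041 -0.0151] open 42.3 F [ 0.   0.2 -0.9] q7 -0.8
[[-0.006, 0.005, 0.0, -0.02], [-0.013, 0.01, 0.0, -0.04], [-0.013, 0.01, 0.001, -0.04], [-0.014, 0.009, -0.0, -0.04], [-0.014, 0.008, 0.0, -0.04], [-0.014, 0.008, 0.0, -0.04], [-0.015, 0.007, 0.001, -0.04], [-0.015, 0.007, -0.0, -0.04], [-0.015, 0.006, 0.0, -0.04], [-0.015, 0.005, 0.0, -0.04]]
[[-0.015, 0.005, 0.001, -0.04], [-0.016, 0.004, -0.0, -0.04], [-0.016, 0.004, 0.0, -0.04], [-0.016, 0.003, 0.0, -0.04], [-0.012, 0.002, 0.001, -0.03], [-0.008, 0.001, -0.0, -0.02], [-0.003, -0.0, -0.0, -0.01], [-0.0, -0.0, -0.0, -0.0], [-0.0, -0.0, -0.0, -0.0], [-0.0, -0.0, -0.0, -0.0]]
```

View pics/f_side.png

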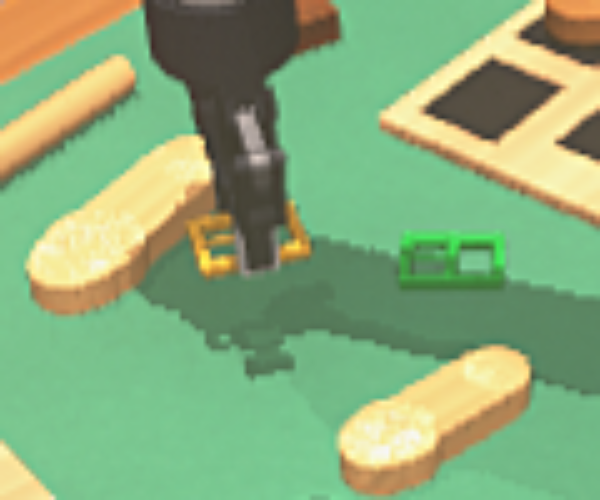

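The buckle is held level in the jaws. Moving to its pad.

>>> servo_tool([
  [-0.006,0.005,0.0,-0.02],
  [-0.013,0.01,-0.001,-0.04],
  [-0.013,0.01,0,-0.04],
  [-0.014,0.009,-0.001,-0.04],
  [-0.014,0.008,0.0,-0.04],
  [-0.014,0.008,-0.001,-0.04],
  [-0.015,0.007,0,-0.04],
  [-0.015,0.007,-0.001,-0.04],
  [-0.015,0.006,0.0,-0.04],
  [-0.015,0.005,0.0,-0.04],
])

```text
time: 18.9
ee_pos: [0.5885, -0.1486, 0.0672]
eef_rot: [-0.003, 0.749, 0.663, -0.01]
wrist_force: [0.1, -1.2, -0.3]
opening: 0.0426
```

>>> servo_tool([
  [-0.015,0.005,0,-0.04],
  [-0.016,0.004,-0.001,-0.04],
  [-0.016,0.004,0.0,-0.04],
  [-0.014,0.003,0.0,-0.04],
  [-0.009,0.002,0,-0.03],
  [-0.005,0.001,0,-0.02],
  [-0.001,0,0,-0.01],
  [0,0,0,0],
  [0,0,0,0],
  [0,0,0,0],
])

```text
time: 19.73
ee_pos: [0.5984, -0.2352, 0.0595]
eef_rot: [-0.01, 0.67, 0.742, -0.013]
wrist_force: [-0.1, -0.3, -0.7]
opening: 0.0426
```

```bash
python3 plan.py 605 -239 40 94 7
```

```text
t 19.73 pos [ 598.4 -235.2   59.5] yaw 95.8 tz [-0.0328 -0.0067] open 42.6 F [-0.1 -0.3 -0.7] q7 0.18
[[-0.0, 0.001, 0.002, 0.0], [-0.001, 0.001, 0.004, 0.01], [-0.001, 0.001, 0.004, 0.01], [-0.001, 0.001, 0.004, 0.0], [-0.001, 0.001, 0.003, 0.01], [-0.0, 0.001, 0.002, 0.0], [-0.0, 0.0, 0.0, 0.0], [-0.0, 0.0, 0.0, 0.0], [-0.0, 0.0, 0.0, 0.0], [-0.0, 0.0, 0.0, 0.0]]
```

>>> servo_tool([
  [0,0.001,0.002,0],
  [-0.001,0.001,0.004,0.01],
  [0,0.001,0.004,0.01],
  [-0.001,0.001,0.004,0],
  [0,0.001,0.003,0],
  [0,0.001,0.002,0],
  [0,0,0.001,0],
  [0,0,0,0],
  [0,0,0,0],
  [0,0,0,0],
])

```text
time: 20.57
ee_pos: [0.6044, -0.2323, 0.0363]
eef_rot: [-0.011, 0.677, 0.736, -0.013]
wrist_force: [-0.9, -0.7, -0.4]
opening: 0.0426
```

```bash
python3 plan.py 605 -239 21 94 7
```

```text
t 20.57 pos [ 604.4 -232.3   36.3] yaw 94.8 tz [-0.0343 -0.0047] open 42.6 F [-0.9 -0.7 -0.4] q7 0.15
[[-0.001, -0.0, 0.002, 0.0], [-0.001, -0.0, 0.003, 0.0], [-0.001, -0.0, 0.003, 0.01], [-0.002, 0.0, 0.003, 0.0], [-0.001, 0.0, 0.002, 0.0], [-0.0, 0.0, 0.002, 0.0], [-0.001, 0.0, 0.0, 0.0], [0.0, 0.0, 0.0, 0.0], [0.0, 0.0, 0.0, 0.0], [0.0, 0.0, 0.0, 0.0]]
```

>>> servo_tool([
  [-0.001,0,0.002,0],
  [-0.001,0,0.003,0],
  [-0.001,0,0.003,0.01],
  [-0.001,0,0.003,0],
  [0,0,0.002,0],
  [0,0,0.001,0],
  [0,0,0,0],
  [0,0,0,0],
  [0,0,0,0],
  [0,0,0,0],
])

```text
time: 21.4
ee_pos: [0.6043, -0.2376, 0.0212]
eef_rot: [-0.011, 0.681, 0.732, -0.013]
wrist_force: [0.3, 0.4, -0.1]
opening: 0.0426
```

```bash
python3 plan.py 605 -239 21 94 7;python3 - <<'E'
from h import *
c=read_camera('side'); b=(300,90,420,190)
cv2.imwrite(f'pics/g_side.png',cv2.resize(c['img'][b[1]:b[3],b[0]:b[2],::-1],None,fx=5,fy=5))
E
```

```text
t 21.4 pos [ 604.3 -237.6   21.2] yaw 94.1 tz [-0.0337 -0.0053] open 42.6 F [ 0.3  0.4 -0.1] q7 0.14
[[-0.0, 0.0, 0.0, 0.0], [-0.0, 0.0, 0.0, 0.0], [-0.001, 0.0, 0.0, 0.0], [0.0, 0.0, 0.0, 0.0], [-0.0, 0.001, 0.0, 0.0], [-0.0, -0.0, 0.0, 0.0], [-0.0, -0.0, 0.0, 0.0], [-0.0, -0.0, 0.0, 0.0], [-0.0, -0.0, 0.0, 0.0], [-0.0, -0.0, 0.0, 0.0]]
```

View pics/g_side.png

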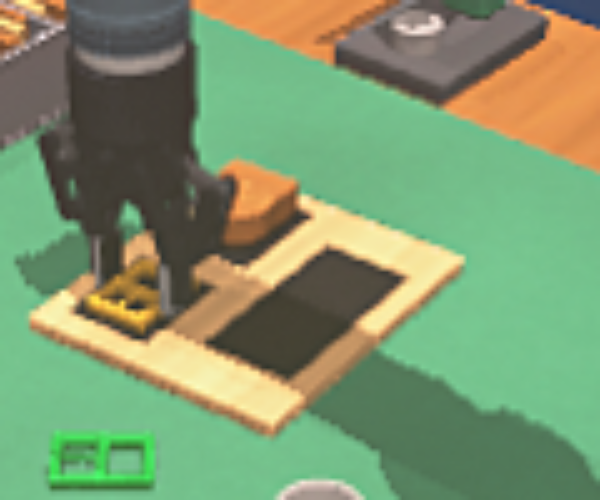

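>>> servo_tool([
  [0,0,0.001,0],
  [0,0,0,0],
  [0,0,0,0],
  [0,0,0,0],
  [0,0,0,0],
  [0,0,-0.004,0],
  [0,0,-0.008,0],
  [0,0,-0.012,0],
  [0,0,-0.015,0],
  [0,0,-0.015,0],
], grip=0.75)

```text
time: 22.28
ee_pos: [0.604, -0.2363, 0.0755]
eef_rot: [-0.013, 0.681, 0.732, -0.014]
wrist_force: [0.7, 0.2, 0.4]
opening: 0.0644
```

>>> servo_tool([
  [0,0,-0.015,0],
  [0,0,-0.01,0],
  [0,0,-0.005,0],
  [0,0,0,0],
  [0,0,0,0],
  [0,0,0,0],
  [0,0,0,0],
  [0,0,0,0],
  [0,0,0,0],
  [0,0,0,0],
])

```text
time: 23.12
ee_pos: [0.6074, -0.2366, 0.1131]
eef_rot: [-0.01, 0.681, 0.732, -0.013]
wrist_force: [-0.6, 0.5, 0.6]
opening: 0.0639
```

```bash
python3 - <<'E'
import numpy as np
for n,c,a,o in [('small',(436.1,-2.6),82.9,-10),('large',(682,-10),98.5,-10),('tall',(359.2,259.7),333.6,-10)]:
    a=np.radians(a); print(n,np.array(c)+o*np.array([np.cos(a),np.sin(a)]))
E
python3 plan.py 434.9 -12.5 75 82.9 17;python3 - <<'E'
from h import *
c=read_camera('side'); b=(300,90,420,190)
cv2.imwrite(f'pics/hh_side.png',cv2.resize(c['img'][b[1]:b[3],b[0]:b[2],::-1],None,fx=5,fy=5))
E
```

```text
small [434.86398523 -12.52331938]
large [683.47809411 -19.89015863]
tall [350.2428824  264.14635179]
t 23.12 pos [ 607.4 -236.6  113.1] yaw 94.2 tz [-0.0327 -0.0056] open 63.9 F [-0.6  0.5  0.6] q7 0.18
[[0.008, -0.005, 0.001, 0.01], [0.016, -0.011, 0.003, 0.01], [0.015, -0.011, 0.002, 0.01], [0.016, -0.01, 0.003, 0.02], [0.015, -0.012, 0.002, 0.01], [0.015, -0.011, 0.003, 0.01], [0.015, -0.011, 0.003, 0.02], [0.015, -0.012, 0.002, 0.01], [0.014, -0.012, 0.003, 0.01], [0.015, -0.012, 0.002, 0.02]]
[[0.014, -0.013, 0.003, 0.01], [0.015, -0.012, 0.002, 0.01], [0.014, -0.013, 0.003, 0.01], [0.014, -0.013, 0.002, 0.02], [0.01, -0.009, 0.002, 0.01], [0.007, -0.007, 0.002, 0.0], [0.002, -0.003, 0.0, 0.01], [0.0, 0.0, 0.0, -0.0], [0.0, 0.0, 0.0, -0.0], [0.0, 0.0, 0.0, -0.0]]
```

View pics/hh_side.png

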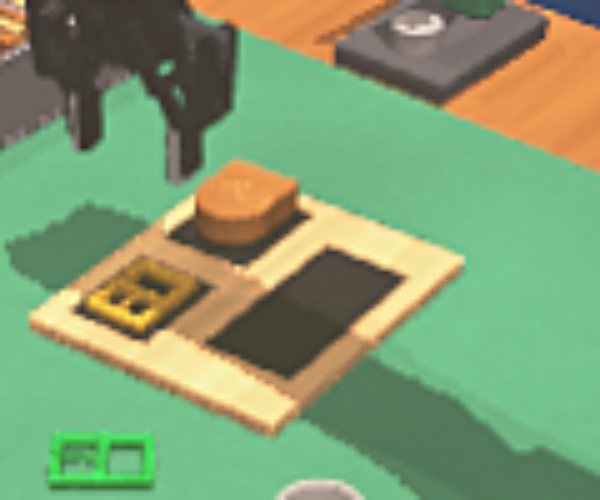

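The buckle lies flat on its pad. Next, the small sole.

>>> servo_tool([
  [0.008,-0.005,0.001,0.01],
  [0.016,-0.011,0.002,0.01],
  [0.015,-0.011,0.001,0.01],
  [0.016,-0.01,0.002,0.02],
  [0.015,-0.012,0.001,0.01],
  [0.015,-0.011,0.002,0.01],
  [0.015,-0.011,0.002,0.02],
  [0.015,-0.012,0.001,0.01],
  [0.014,-0.012,0.002,0.01],
  [0.015,-0.012,0.001,0.02],
])

```text
time: 24.0
ee_pos: [0.4904, -0.0879, 0.0978]
eef_rot: [-0.01, 0.733, 0.68, -0.015]
wrist_force: [-0.4, 0.5, 0.3]
opening: 0.0639
```

>>> servo_tool([
  [0.014,-0.013,0.002,0.01],
  [0.015,-0.012,0.002,0.01],
  [0.013,-0.013,0.002,0.01],
  [0.011,-0.013,0.002,0.02],
  [0.008,-0.009,0.002,0.01],
  [0.004,-0.007,0.001,0],
  [0.001,-0.003,0,0.01],
  [0,0,0,0],
  [0,0,0,0],
  [0,0,0,0],
])

```text
time: 24.83
ee_pos: [0.4151, -0.0054, 0.0876]
eef_rot: [-0.01, 0.755, 0.655, -0.017]
wrist_force: [-0.0, -0.4, 0.1]
opening: 0.0641
```

```bash
python3 plan.py 434.9 -12.5 40 82.9 7
```

```text
t 24.83 pos [415.1  -5.4  87.6] yaw 81.9 tz [-0.0393 -0.0069] open 64.1 F [-0.  -0.4  0.1] q7 -0.37
[[-0.0, 0.002, 0.005, -0.0], [-0.001, 0.004, 0.009, -0.01], [-0.001, 0.004, 0.01, 0.0], [-0.001, 0.005, 0.01, -0.0], [-0.001, 0.003, 0.007, -0.0], [-0.0, 0.002, 0.005, -0.01], [-0.0, 0.001, 0.002, 0.0], [-0.0, -0.0, -0.0, 0.0], [-0.0, -0.0, -0.0, 0.0], [-0.0, -0.0, -0.0, 0.0]]
```

>>> servo_tool([
  [0,0.002,0.004,0],
  [0,0.004,0.008,-0.01],
  [-0.001,0.004,0.01,0],
  [0,0.005,0.01,0],
  [0,0.003,0.007,0],
  [0,0.002,0.005,-0.01],
  [0,0.001,0.002,0],
  [0,0,0,0],
  [0,0,0,0],
  [0,0,0,0],
])

```text
time: 25.67
ee_pos: [0.4404, -0.0136, 0.0362]
eef_rot: [-0.01, 0.75, 0.661, -0.015]
wrist_force: [-1.1, 0.1, -0.0]
opening: 0.0642
```

```bash
python3 plan.py 434.9 -12.5 12 82.9 7
```

```text
t 25.67 pos [440.4 -13.6  36.2] yaw 82.8 tz [-0.0359 -0.006 ] open 64.2 F [-1.1  0.1 -0. ] q7 -0.43
[[0.0, -0.001, 0.002, -0.0], [0.0, -0.001, 0.005, -0.0], [0.0, -0.001, 0.005, -0.0], [0.0, -0.001, 0.005, -0.0], [0.0, -0.001, 0.004, -0.0], [0.0, -0.0, 0.002, -0.0], [0.0, -0.001, 0.001, -0.0], [0.0, 0.0, 0.0, -0.0], [0.0, 0.0, 0.0, -0.0], [0.0, 0.0, 0.0, -0.0]]
```

>>> servo_tool([
  [0,-0.001,0.002,0],
  [0,-0.001,0.004,0],
  [0,-0.001,0.004,0],
  [0,0,0.004,0],
  [0,0,0.004,0],
  [0,0,0.003,0],
  [0,0,0.001,0],
  [0,0,0,0],
  [0,0,0,0],
  [0,0,0,0],
])

```text
time: 26.5
ee_pos: [0.4362, -0.0131, 0.013]
eef_rot: [-0.009, 0.75, 0.661, -0.015]
wrist_force: [0.8, -0.1, 0.4]
opening: 0.0643
```

```bash
python3 plan.py 434.9 -12.5 12 82.9 7;python3 - <<'E'
from h import *
c=read_camera('side'); b=(260,150,380,250)
cv2.imwrite(f'pics/i_side.png',cv2.resize(c['img'][b[1]:b[3],b[0]:b[2],::-1],None,fx=5,fy=5))
E
```

```text
t 26.5 pos [436.2 -13.1  13. ] yaw 82.8 tz [-0.0343 -0.0068] open 64.3 F [ 0.8 -0.1  0.4] q7 -0.46
[[0.0, -0.0, 0.0, -0.0], [0.0, -0.0, 0.0, -0.0], [0.0, -0.001, 0.0, -0.0], [0.0, 0.0, 0.001, -0.0], [0.0, -0.0, -0.0, -0.0], [0.0, -0.0, -0.0, -0.0], [0.0, -0.0, -0.0, -0.0], [0.0, -0.0, -0.0, -0.0], [0.0, -0.0, -0.0, -0.0], [0.0, -0.0, -0.0, -0.0]]
```

View pics/i_side.png

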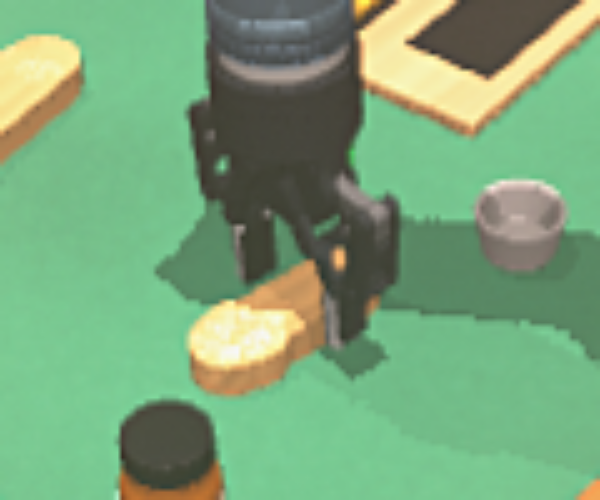

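Jaws straddle the small sole just behind the ball, as planned. Closing, then lifting.

>>> servo_tool([
  [0,0,0,0],
  [0,0,0,0],
  [0,0,0,0],
  [0,0,0,0],
  [0,0,0,0],
  [0,0,0,0],
  [0,0,0,0],
  [0,0,0,0],
  [0,0,0,0],
  [0,0,0,0],
], grip=0.2, grip_force=50)

```text
time: 27.38
ee_pos: [0.4369, -0.0132, 0.0137]
eef_rot: [-0.008, 0.75, 0.661, -0.015]
wrist_force: [-0.2, 0.5, 0.3]
opening: 0.0368
```

```bash
python3 plan.py
```

```text
t 27.38 pos [436.9 -13.2  13.7] yaw 82.8 tz [-0.0327 -0.007 ] open 36.8 F [-0.2  0.5  0.3] q7 -0.46
```

>>> servo_tool([
  [0,0,-0.002,0],
  [0,0,-0.006,0],
  [0,0,-0.008,0],
  [0,0,-0.01,0],
  [0,0,-0.01,0],
  [0,0,-0.01,0],
  [0,0,-0.005,0],
  [0,0,-0.002,0],
  [0,0,0,0],
  [0,0,0,0],
])

```text
time: 28.22
ee_pos: [0.4399, -0.0129, 0.0742]
eef_rot: [-0.007, 0.75, 0.661, -0.014]
wrist_force: [0.1, -0.2, -1.2]
opening: 0.0371
```

```bash
python3 plan.py 519 -306 75 94 17;python3 - <<'E'
from h import *
c=read_camera('side'); b=(260,130,380,230)
cv2.imwrite(f'pics/j_side.png',cv2.resize(c['img'][b[1]:b[3],b[0]:b[2],::-1],None,fx=5,fy=5))
E
```

```text
t 28.22 pos [439.9 -12.9  74.2] yaw 82.8 tz [-0.0291 -0.008 ] open 37.1 F [ 0.1 -0.2 -1.2] q7 -0.38
[[-0.009, 0.004, -0.0, -0.01], [-0.019, 0.007, -0.0, -0.01], [-0.019, 0.008, -0.0, -0.01], [-0.019, 0.007, -0.0, -0.02], [-0.019, 0.007, -0.0, -0.01], [-0.02, 0.006, -0.0, -0.01], [-0.019, 0.006, -0.0, -0.01], [-0.019, 0.007, -0.0, -0.02], [-0.02, 0.005, -0.0, -0.01], [-0.019, 0.006, -0.0, -0.01]]
[[-0.02, 0.005, -0.001, -0.02], [-0.019, 0.005, 0.0, -0.01], [-0.02, 0.005, 0.0, -0.01], [-0.02, 0.005, 0.0, -0.02], [-0.015, 0.003, 0.0, -0.01], [-0.01, 0.002, 0.0, -0.0], [-0.004, 0.001, 0.0, -0.0], [0.0, -0.0, 0.0, -0.0], [0.0, -0.0, 0.0, -0.0], [0.0, -0.0, 0.0, -0.0]]
```

View pics/j_side.png

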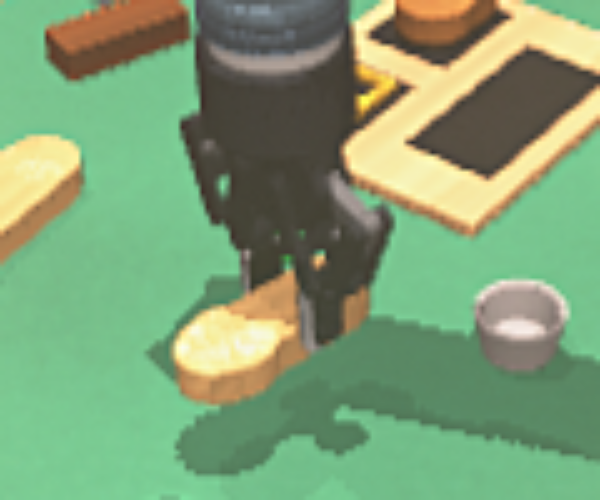

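>>> servo_tool([
  [-0.009,0.004,0,-0.01],
  [-0.019,0.007,0,-0.01],
  [-0.019,0.008,-0.001,-0.01],
  [-0.019,0.007,0,-0.02],
  [-0.019,0.007,-0.001,-0.01],
  [-0.02,0.006,0,-0.01],
  [-0.019,0.006,-0.001,-0.01],
  [-0.019,0.007,0,-0.02],
  [-0.02,0.005,0,-0.01],
  [-0.019,0.006,0,-0.01],
])

```text
time: 29.1
ee_pos: [0.4873, -0.1984, 0.0697]
eef_rot: [-0.015, 0.702, 0.712, -0.016]
wrist_force: [1.1, 0.7, -0.6]
opening: 0.0367
```

>>> servo_tool([
  [-0.02,0.005,-0.001,-0.02],
  [-0.019,0.005,0.0,-0.01],
  [-0.018,0.005,0.0,-0.01],
  [-0.015,0.005,0.0,-0.02],
  [-0.011,0.003,0.0,-0.01],
  [-0.007,0.002,0,0],
  [-0.003,0.001,0,0],
  [0,0,0,0],
  [0,0,0,0],
  [0,0,0,0],
])

```text
time: 29.93
ee_pos: [0.5137, -0.2973, 0.0615]
eef_rot: [-0.022, 0.677, 0.735, -0.017]
wrist_force: [0.2, 0.3, -1.3]
opening: 0.0367
```

```bash
python3 plan.py 519.6 -307.5 40 94 7
```

```text
t 29.93 pos [ 513.7 -297.3   61.5] yaw 94.7 tz [-0.0557  0.0041] open 36.7 F [ 0.2  0.3 -1.3] q7 0.31
[[-0.001, 0.001, 0.002, 0.0], [-0.002, 0.001, 0.005, 0.0], [-0.002, 0.001, 0.004, 0.01], [-0.003, 0.001, 0.004, -0.0], [-0.001, 0.0, 0.004, 0.0], [-0.001, 0.001, 0.002, 0.0], [-0.001, 0.0, 0.001, 0.0], [0.0, 0.0, -0.0, 0.0], [0.0, 0.0, -0.0, 0.0], [0.0, 0.0, -0.0, 0.0]]
```

>>> servo_tool([
  [-0.001,0.001,0.002,0],
  [-0.002,0.001,0.004,0],
  [-0.002,0.001,0.004,0.01],
  [-0.002,0.001,0.004,0],
  [-0.001,0,0.004,0],
  [0,0.001,0.002,0],
  [0,0,0.001,0],
  [0,0,0,0],
  [0,0,0,0],
  [0,0,0,0],
])

```text
time: 30.77
ee_pos: [0.5184, -0.3009, 0.0374]
eef_rot: [-0.023, 0.679, 0.733, -0.017]
wrist_force: [-0.4, -0.4, -0.2]
opening: 0.0368
```

```bash
python3 plan.py 519.6 -307.5 27 94 7;python3 - <<'E'
from h import *
c=read_camera('side'); b=(300,90,420,190)
cv2.imwrite(f'pics/k_side.png',cv2.resize(c['img'][b[1]:b[3],b[0]:b[2],::-1],None,fx=5,fy=5))
E
```

```text
t 30.77 pos [ 518.4 -300.9   37.4] yaw 94.4 tz [-0.0575  0.0063] open 36.8 F [-0.4 -0.4 -0.2] q7 0.3
[[-0.001, 0.0, 0.001, 0.0], [-0.001, 0.0, 0.002, 0.0], [-0.001, 0.0, 0.002, 0.0], [-0.002, 0.001, 0.002, 0.0], [-0.001, -0.0, 0.002, 0.01], [-0.0, -0.0, 0.001, -0.0], [-0.001, -0.0, 0.0, -0.0], [0.0, -0.0, 0.0, -0.0], [0.0, -0.0, 0.0, -0.0], [0.0, -0.0, 0.0, -0.0]]
```

View pics/k_side.png

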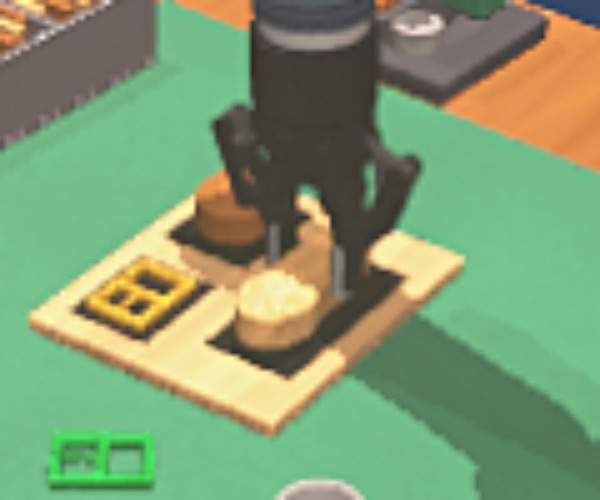

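>>> servo_tool([
  [-0.001,0,0.001,0],
  [-0.001,0,0.002,0],
  [-0.001,0.001,0.002,0],
  [-0.001,0.001,0.002,0.01],
  [0,0,0.002,0],
  [0,0,0.001,0],
  [0,0,0,0],
  [0,0,0,0],
  [0,0,0,0],
  [0,0,0,0],
])

```text
time: 31.65
ee_pos: [0.5208, -0.3056, 0.0269]
eef_rot: [-0.022, 0.684, 0.729, -0.017]
wrist_force: [0.0, 0.1, -1.4]
opening: 0.0369
```

```bash
python3 plan.py 519.6 -307.5 26.5 94 7
```

```text
t 31.65 pos [ 520.8 -305.6   26.9] yaw 93.7 tz [-0.0563  0.0054] open 36.9 F [ 0.   0.1 -1.4] q7 0.29
[[-0.0, -0.0, 0.0, -0.0], [-0.001, -0.0, 0.0, -0.0], [0.0, -0.001, 0.0, -0.0], [-0.0, 0.0, 0.0, -0.0], [-0.001, -0.0, 0.0, -0.0], [0.0, -0.0, 0.0, -0.0], [0.0, -0.0, 0.0, -0.01], [0.0, -0.0, 0.0, 0.0], [0.0, -0.0, 0.0, 0.0], [0.0, -0.0, 0.0, 0.0]]
```

>>> servo_tool([
  [-0.001,0,0.001,0],
  [0,0,0,0],
  [0,0,0,0],
  [0,0,0,0],
  [0,0,0,0],
  [0,0,-0.004,0],
  [0,0,-0.008,0],
  [0,0,-0.012,0],
  [0,0,-0.015,0],
  [0,0,-0.015,0],
], grip=0.7)

```text
time: 32.48
ee_pos: [0.5219, -0.3057, 0.0813]
eef_rot: [-0.025, 0.683, 0.73, -0.018]
wrist_force: [-0.4, -0.1, -0.2]
opening: 0.0597
```

>>> servo_tool([
  [0,0,-0.015,0],
  [0,0,-0.01,0],
  [0,0,-0.005,0],
  [0,0,0,0],
  [0,0,0,0],
  [0,0,0,0],
  [0,0,0,0],
  [0,0,0,0],
  [0,0,0,0],
  [0,0,0,0],
])

```text
time: 33.32
ee_pos: [0.5259, -0.3065, 0.1186]
eef_rot: [-0.022, 0.683, 0.73, -0.017]
wrist_force: [-0.4, -0.2, -0.0]
opening: 0.0602
```

```bash
python3 plan.py 683.5 -19.9 85 98.5 17;python3 - <<'E'
from h import *
c=read_camera('side'); b=(300,90,420,190)
cv2.imwrite(f'pics/l_side.png',cv2.resize(c['img'][b[1]:b[3],b[0]:b[2],::-1],None,fx=5,fy=5))
E
```

```text
t 33.32 pos [ 525.9 -306.5  118.6] yaw 93.8 tz [-0.0556  0.0052] open 60.2 F [-0.4 -0.2 -0. ] q7 0.33
[[0.009, 0.006, 0.001, -0.0], [0.019, 0.012, 0.002, -0.01], [0.018, 0.012, 0.003, -0.0], [0.018, 0.012, 0.002, -0.01], [0.019, 0.012, 0.002, -0.0], [0.018, 0.012, 0.002, -0.01], [0.018, 0.012, 0.003, -0.01], [0.018, 0.013, 0.002, -0.0], [0.018, 0.012, 0.002, -0.01], [0.018, 0.013, 0.002, -0.0]]
[[0.017, 0.013, 0.003, -0.01], [0.018, 0.012, 0.002, -0.0], [0.018, 0.013, 0.002, -0.01], [0.017, 0.013, 0.002, -0.0], [0.013, 0.01, 0.002, -0.01], [0.009, 0.007, 0.001, -0.0], [0.004, 0.002, 0.001, -0.0], [-0.0, 0.0, -0.0, -0.0], [-0.0, 0.0, -0.0, -0.0], [-0.0, 0.0, -0.0, -0.0]]
```

View pics/l_side.png

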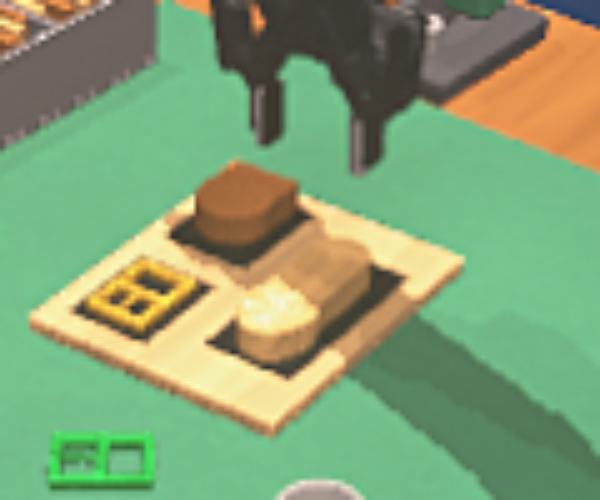

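Small sole sits flat on its pad. Next, the large sole.

>>> servo_tool([
  [0.009,0.006,0.001,0],
  [0.019,0.012,0.002,-0.01],
  [0.018,0.012,0.002,0],
  [0.018,0.012,0.002,-0.01],
  [0.019,0.012,0.002,0],
  [0.018,0.012,0.002,-0.01],
  [0.018,0.012,0.002,-0.01],
  [0.018,0.013,0.002,0],
  [0.018,0.012,0.002,-0.01],
  [0.018,0.013,0.002,0],
], grip=0.85)

```text
time: 34.2
ee_pos: [0.6276, -0.1185, 0.0906]
eef_rot: [-0.024, 0.669, 0.743, -0.018]
wrist_force: [-0.4, 0.9, 0.6]
opening: 0.0724
```

>>> servo_tool([
  [0.017,0.013,0.001,-0.01],
  [0.018,0.012,0.001,0],
  [0.016,0.012,0.001,-0.01],
  [0.013,0.01,0.001,0],
  [0.009,0.007,0.001,-0.01],
  [0.006,0.005,0.001,0],
  [0.002,0.002,0,0],
  [0,0,0,0],
  [0,0,0,0],
  [0,0,0,0],
])

```text
time: 35.03
ee_pos: [0.6805, -0.0097, 0.0789]
eef_rot: [-0.028, 0.651, 0.758, -0.015]
wrist_force: [-0.3, 0.1, 0.2]
opening: 0.0726
```

```bash
python3 plan.py 683.5 -19.9 45 98.5 7
python3 - <<'E'
from h import *
c=read_camera('top'); D=np.radians
r=fit(c,'large',(265,85,352,135),(682,-10,D(98)),cond=lambda h,r:(r[...,0]>0.85*r[...,1])&(r[...,0]>60)); print(r[:3])
cv2.imwrite('pics/m.png',r[3][:,:,::-1])
b=(360,100,490,210)
cv2.imwrite('pics/m2.png',cv2.resize(c['img'][b[1]:b[3],b[0]:b[2],::-1],None,fx=5,fy=5))
E
```

```text
t 35.03 pos [680.5  -9.7  78.9] yaw 98.6 tz [-0.0628  0.0131] open 72.6 F [-0.3  0.1  0.2] q7 -0.11
[[-0.001, 0.0, 0.003, 0.0], [-0.002, 0.0, 0.007, 0.0], [-0.002, 0.001, 0.007, 0.0], [-0.002, 0.0, 0.007, 0.0], [-0.002, 0.0, 0.005, 0.0], [-0.001, 0.0, 0.003, 0.0], [-0.001, 0.0, 0.002, 0.0], [0.0, 0.0, -0.0, 0.0], [0.0, 0.0, -0.0, 0.0], [0.0, 0.0, -0.0, 0.0]]
(array([684.7,  -8.6]), np.float64(99.8), np.float64(0.459))
```

View pics/m.png

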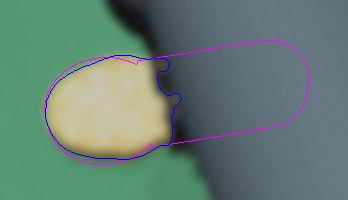

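View pics/m2.png

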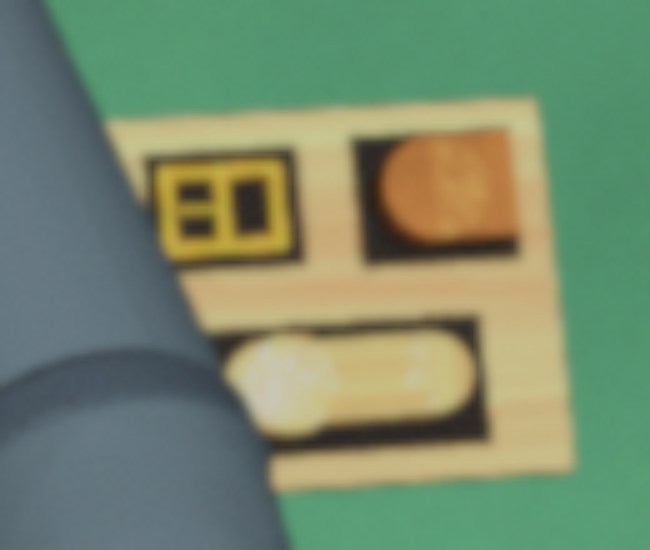

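>>> servo_tool([
  [-0.001,0,0.003,0],
  [-0.002,0,0.006,0],
  [-0.002,0,0.006,0],
  [-0.001,0,0.006,0],
  [-0.001,0,0.005,0],
  [-0.001,0,0.003,0],
  [0,0,0.002,0],
  [0,0,0,0],
  [0,0,0,0],
  [0,0,0,0],
])

```text
time: 35.92
ee_pos: [0.6778, -0.0257, 0.0429]
eef_rot: [-0.028, 0.655, 0.755, -0.018]
wrist_force: [0.2, 0.3, 0.5]
opening: 0.0726
```

```bash
python3 plan.py 683.5 -19.9 12 98.5 7
```

```text
t 35.92 pos [677.8 -25.7  42.9] yaw 98.1 tz [-0.0659  0.0095] open 72.6 F [0.2 0.3 0.5] q7 -0.11
[[0.0, 0.001, 0.003, -0.0], [0.001, 0.001, 0.006, -0.0], [0.001, 0.001, 0.007, -0.0], [0.001, 0.002, 0.006, -0.0], [0.001, 0.001, 0.005, -0.01], [0.001, 0.0, 0.003, 0.0], [-0.0, 0.001, 0.001, 0.0], [-0.0, -0.0, -0.0, 0.0], [-0.0, -0.0, -0.0, 0.0], [-0.0, -0.0, -0.0, 0.0]]
```

>>> servo_tool([
  [0.001,0.001,0.003,0],
  [0.001,0.002,0.005,0],
  [0.001,0.002,0.005,0],
  [0,0.002,0.005,0],
  [0,0.001,0.005,0],
  [0,0,0.004,0],
  [0,0,0.002,0],
  [0,0,0,0],
  [0,0,0,0],
  [0,0,0,0],
])

```text
time: 36.75
ee_pos: [0.6845, -0.0192, 0.0105]
eef_rot: [-0.028, 0.654, 0.756, -0.017]
wrist_force: [0.5, -0.1, -1.0]
opening: 0.0723
```

```bash
python3 plan.py 683.5 -19.9 12 98.5 7;python3 - <<'E'
from h import *
c=read_camera('side'); b=(200,110,320,210)
cv2.imwrite(f'pics/n_side.png',cv2.resize(c['img'][b[1]:b[3],b[0]:b[2],::-1],None,fx=5,fy=5))
E
```

```text
t 36.75 pos [684.5 -19.2  10.5] yaw 98.2 tz [-0.0652  0.0102] open 72.3 F [ 0.5 -0.1 -1. ] q7 -0.12
[[-0.0, -0.0, -0.0, -0.0], [-0.0, -0.0, -0.0, -0.0], [-0.0, -0.001, -0.001, -0.0], [-0.0, 0.0, -0.0, -0.0], [-0.0, 0.0, -0.0, -0.0], [-0.001, -0.0, -0.0, -0.0], [0.0, -0.0, -0.0, -0.0], [0.0, -0.0, -0.0, -0.0], [0.0, -0.0, -0.0, -0.0], [0.0, -0.0, -0.0, -0.0]]
```

View pics/n_side.png

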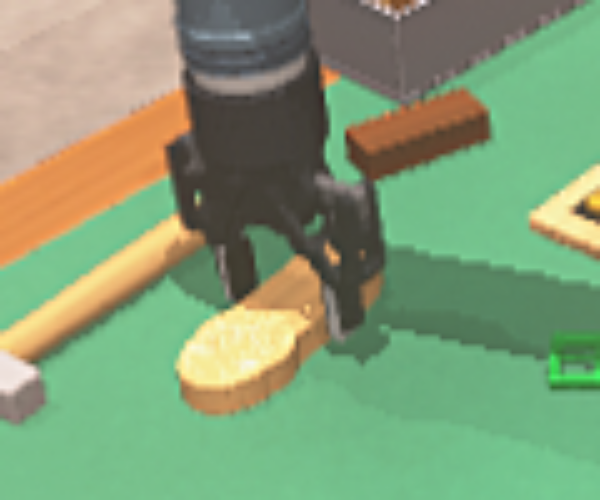

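Jaws straddle the large sole's straight part, clear of the hammer handle.

>>> servo_tool([
  [0,0,-0.002,0],
  [0,0,0,0],
  [0,0,0,0],
  [0,0,0,0],
  [0,0,0,0],
  [0,0,0,0],
  [0,0,0,0],
  [0,0,0,0],
  [0,0,0,0],
  [0,0,0,0],
], grip=0.3, grip_force=60)

```text
time: 37.63
ee_pos: [0.6851, -0.0199, 0.0138]
eef_rot: [-0.027, 0.654, 0.756, -0.017]
wrist_force: [-0.7, 0.1, -0.4]
opening: 0.0465
```

```bash
python3 plan.py
```

```text
t 37.63 pos [685.1 -19.9  13.8] yaw 98.2 tz [-0.0635  0.0096] open 46.5 F [-0.7  0.1 -0.4] q7 -0.12
```

>>> servo_tool([
  [0,0,-0.002,0],
  [0,0,-0.006,0],
  [0,0,-0.008,0],
  [0,0,-0.01,0],
  [0,0,-0.01,0],
  [0,0,-0.01,0],
  [0,0,-0.005,0],
  [0,0,-0.002,0],
  [0,0,0,0],
  [0,0,0,0],
])

```text
time: 38.47
ee_pos: [0.6902, -0.0203, 0.0749]
eef_rot: [-0.026, 0.654, 0.756, -0.016]
wrist_force: [0.6, -0.2, -0.9]
opening: 0.0469
```

```bash
python3 plan.py;python3 - <<'E'
from h import *
c=read_camera('side'); b=(200,90,320,190)
cv2.imwrite(f'pics/o_side.png',cv2.resize(c['img'][b[1]:b[3],b[0]:b[2],::-1],None,fx=5,fy=5))
E
```

```text
t 38.47 pos [690.2 -20.3  74.9] yaw 98.2 tz [-0.0598  0.0095] open 46.9 F [ 0.6 -0.2 -0.9] q7 -0.1
```

View pics/o_side.png

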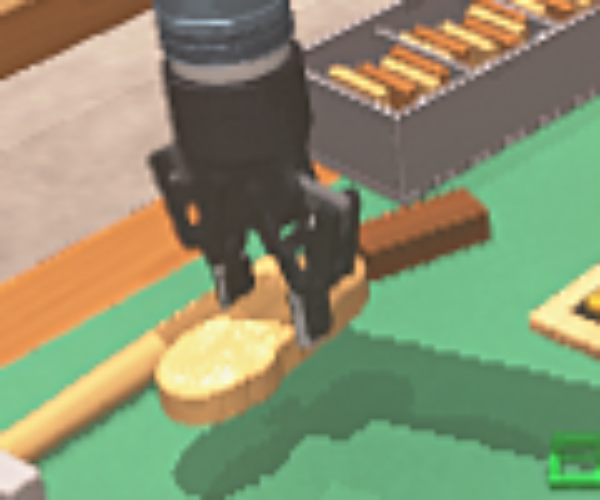

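```bash
python3 plan.py 504.7 273.6 75 79.8 27
```

```text
t 38.52 pos [690.2 -20.3  74.8] yaw 98.2 tz [-0.0598  0.0095] open 46.6 F [ 0.4  0.  -1. ] q7 -0.1
[[0.006, -0.003, -0.0, 0.01], [0.013, -0.006, -0.0, 0.01], [0.013, -0.006, -0.0, 0.01], [0.012, -0.006, -0.0, 0.02], [0.013, -0.006, -0.0, 0.01], [0.012, -0.006, -0.0, 0.01], [0.012, -0.007, -0.0, 0.01], [0.012, -0.007, -0.0, 0.02], [0.013, -0.007, -0.0, 0.01], [0.012, -0.007, -0.0, 0.01]]
[[0.012, -0.007, -0.0, 0.02], [0.011, -0.007, -0.0, 0.01], [0.012, -0.008, -0.0, 0.01], [0.012, -0.007, -0.0, 0.01], [0.011, -0.008, -0.0, 0.02], [0.012, -0.008, -0.0, 0.01], [0.011, -0.008, -0.0, 0.01], [0.011, -0.008, -0.0, 0.02], [0.011, -0.009, -0.0, 0.01], [0.011, -0.008, -0.0, 0.01]]
[[0.011, -0.009, -0.0, 0.01], [0.011, -0.009, -0.0, 0.02], [0.011, -0.009, -0.0, 0.01], [0.01, -0.009, -0.0, 0.01], [0.008, -0.007, -0.0, 0.01], [0.005, -0.004, -0.0, 0.01], [0.002, -0.002, -0.0, 0.0], [0.0, -0.0, -0.0, 0.0], [0.0, -0.0, -0.0, 0.0], [0.0, -0.0, -0.0, 0.0]]
```

>>> servo_tool([
  [0.006,-0.003,0,0.01],
  [0.013,-0.006,0,0.01],
  [0.013,-0.006,-0.001,0.01],
  [0.012,-0.006,0,0.02],
  [0.013,-0.006,0,0.01],
  [0.012,-0.006,-0.001,0.01],
  [0.012,-0.007,0,0.01],
  [0.012,-0.007,0,0.02],
  [0.013,-0.007,-0.001,0.01],
  [0.012,-0.007,0,0.01],
])

```text
time: 39.35
ee_pos: [0.6104, 0.094, 0.0758]
eef_rot: [-0.029, 0.704, 0.709, -0.024]
wrist_force: [1.0, -0.1, -1.3]
opening: 0.0466
```

>>> servo_tool([
  [0.012,-0.007,0,0.02],
  [0.011,-0.007,0,0.01],
  [0.012,-0.008,0,0.01],
  [0.012,-0.007,-0.001,0.01],
  [0.011,-0.008,0,0.02],
  [0.012,-0.008,0,0.01],
  [0.011,-0.008,-0.001,0.01],
  [0.011,-0.008,0,0.02],
  [0.011,-0.009,0,0.01],
  [0.011,-0.008,0,0.01],
])

```text
time: 40.18
ee_pos: [0.5238, 0.2212, 0.0784]
eef_rot: [-0.031, 0.751, 0.659, -0.032]
wrist_force: [-0.5, -0.4, -1.1]
opening: 0.0465
```

```bash
python3 plan.py 504.7 273.6 75 79.8 7
```

```text
t 40.18 pos [523.8 221.2  78.4] yaw 82.6 tz [-0.0902  0.0045] open 46.5 F [-0.5 -0.4 -1.1] q7 -0.78
[[0.005, -0.003, 0.0, 0.0], [0.01, -0.005, 0.001, 0.01], [0.01, -0.005, 0.001, 0.01], [0.01, -0.006, 0.0, 0.01], [0.007, -0.004, 0.001, 0.01], [0.005, -0.002, 0.0, 0.01], [0.002, -0.002, 0.0, -0.0], [0.0, 0.0, 0.0, -0.0], [0.0, 0.0, 0.0, -0.0], [0.0, 0.0, 0.0, -0.0]]
```

>>> servo_tool([
  [0.006,-0.003,0.001,0],
  [0.009,-0.005,0.001,0.01],
  [0.009,-0.004,0.001,0.01],
  [0.008,-0.004,0.001,0.01],
  [0.005,-0.003,0.001,0.01],
  [0.003,-0.002,0.001,0],
  [0.001,-0.001,0,0],
  [0,0,0,0],
  [0,0,0,0],
  [0,0,0,0],
])

```text
time: 41.02
ee_pos: [0.4997, 0.2692, 0.0705]
eef_rot: [-0.032, 0.762, 0.645, -0.037]
wrist_force: [0.1, -0.3, -1.9]
opening: 0.0467
```

```bash
python3 plan.py 504.7 273.6 45 79.8 7
```

```text
t 41.02 pos [499.7 269.2  70.5] yaw 80.6 tz [-0.0982  0.0012] open 46.7 F [ 0.1 -0.3 -1.9] q7 -0.9
[[0.001, 0.0, 0.003, 0.0], [0.001, 0.001, 0.005, 0.0], [0.001, 0.001, 0.005, 0.01], [0.001, 0.001, 0.005, -0.0], [0.0, 0.001, 0.004, 0.0], [0.001, 0.0, 0.002, 0.0], [0.0, 0.0, 0.001, 0.0], [0.0, 0.0, 0.0, 0.0], [0.0, 0.0, 0.0, 0.0], [0.0, 0.0, 0.0, 0.0]]
```

>>> servo_tool([
  [0.001,0.001,0.003,0],
  [0.001,0.001,0.005,0.01],
  [0.001,0.002,0.005,0],
  [0.001,0.001,0.005,0],
  [0,0.001,0.005,0],
  [0,0.001,0.003,0],
  [0,0,0.001,0],
  [0,0,0,0],
  [0,0,0,0],
  [0,0,0,0],
])

```text
time: 41.85
ee_pos: [0.5064, 0.2691, 0.0387]
eef_rot: [-0.032, 0.767, 0.639, -0.038]
wrist_force: [0.5, 0.6, -1.7]
opening: 0.0469
```

```bash
python3 plan.py 504.7 273.6 27 79.8 7;python3 - <<'E'
from h import *
c=read_camera('side'); b=(130,180,290,310)
cv2.imwrite(f'pics/p_side.png',cv2.resize(c['img'][b[1]:b[3],b[0]:b[2],::-1],None,fx=4,fy=4))
E
```

```text
t 41.85 pos [506.4 269.1  38.7] yaw 79.7 tz [-0.0991 -0.0005] open 46.9 F [ 0.5  0.6 -1.7] q7 -0.93
[[0.0, -0.0, 0.001, -0.0], [0.001, -0.001, 0.003, -0.0], [0.001, -0.0, 0.002, -0.0], [0.001, -0.001, 0.002, -0.0], [0.001, -0.0, 0.002, -0.0], [-0.0, -0.0, 0.001, -0.0], [0.0, -0.0, 0.001, -0.0], [0.0, -0.0, -0.0, -0.0], [0.0, -0.0, -0.0, -0.0], [0.0, -0.0, -0.0, -0.0]]
```

View pics/p_side.png

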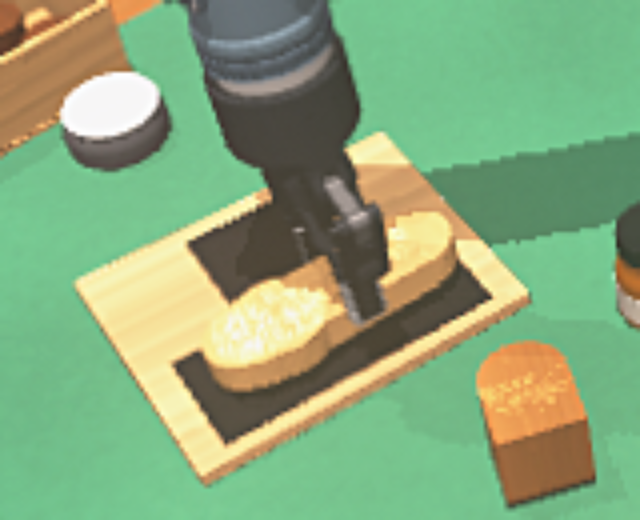

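>>> servo_tool([
  [0.001,0,0.002,0],
  [0.001,0,0.002,0],
  [0.001,0,0.002,0],
  [0,0,0.002,0],
  [0,0,0.002,0],
  [0,0,0.001,0],
  [0,0,0,0],
  [0,0,0,0],
  [0,0,0,0],
  [0,0,0,0],
])

```text
time: 42.73
ee_pos: [0.5069, 0.2733, 0.0288]
eef_rot: [-0.031, 0.767, 0.64, -0.037]
wrist_force: [-0.3, -1.3, 0.8]
opening: 0.0467
```

```bash
python3 plan.py 504.7 273.6 27 79.8 7
```

```text
t 42.73 pos [506.9 273.3  28.8] yaw 79.7 tz [-0.0963  0.0005] open 46.7 F [-0.3 -1.3  0.8] q7 -0.94
[[-0.0, -0.0, 0.0, -0.0], [-0.0, -0.001, 0.001, -0.0], [-0.0, -0.0, -0.0, -0.0], [-0.0, -0.001, 0.0, -0.0], [-0.0, 0.0, 0.001, -0.0], [-0.0, -0.0, -0.0, -0.0], [-0.0, -0.0, -0.0, -0.0], [-0.0, -0.0, -0.0, -0.0], [-0.0, -0.0, -0.0, -0.0], [-0.0, -0.0, -0.0, -0.0]]
```

>>> servo_tool([
  [0,-0.001,0.001,0],
  [0,-0.001,0.001,0],
  [0,0,0.001,0],
  [0,0,0,0],
  [0,0,0,0],
  [0,0,0,0],
  [0,0,0,0],
  [0,0,0,0],
  [0,0,0,0],
  [0,0,0,0],
])

```text
time: 43.57
ee_pos: [0.5065, 0.2734, 0.0277]
eef_rot: [-0.03, 0.768, 0.639, -0.035]
wrist_force: [-1.3, -1.2, 3.3]
opening: 0.0468
```

```bash
python3 plan.py 504.7 273.6 27 79.8 7
```

```text
t 43.57 pos [506.5 273.4  27.7] yaw 79.6 tz [-0.0927  0.0009] open 46.8 F [-1.3 -1.2  3.3] q7 -0.94
[[-0.0, -0.0, 0.0, -0.0], [-0.0, -0.001, 0.0, -0.0], [-0.0, 0.0, 0.0, -0.0], [-0.0, -0.0, 0.0, -0.0], [-0.0, -0.001, 0.001, -0.0], [-0.0, 0.0, -0.0, -0.0], [-0.0, 0.0, -0.0, -0.0], [-0.0, 0.0, -0.0, -0.0], [-0.0, 0.0, -0.0, -0.0], [-0.0, 0.0, -0.0, -0.0]]
```

>>> servo_tool([
  [0,0,0,0],
  [0,0,0,0],
  [0,0,0,0],
  [0,0,0,0],
  [0,0,0,0],
  [0,0,-0.003,0],
  [0,0.001,-0.006,0],
  [0,0,-0.01,0],
  [0,0,-0.012,0],
  [0,0,-0.012,0],
], grip=0.85)

```text
time: 44.4
ee_pos: [0.5081, 0.273, 0.0694]
eef_rot: [-0.032, 0.767, 0.64, -0.039]
wrist_force: [0.8, 0.1, 0.6]
opening: 0.0725
```

>>> servo_tool([
  [0,0,-0.015,0],
  [0,0,-0.015,0],
  [0,0,-0.015,0],
  [0,0,-0.015,0],
  [0,0,-0.01,0],
  [0,0,-0.005,0],
  [0,0,0,0],
  [0,0,0,0],
  [0,0,0,0],
  [0,0,0,0],
])

```text
time: 45.23
ee_pos: [0.5205, 0.2753, 0.1608]
eef_rot: [-0.03, 0.767, 0.64, -0.031]
wrist_force: [0.3, 0.3, 0.1]
opening: 0.0725
```

```bash
python3 plan.py ;python3 - <<'E'
from h import *
c=read_camera('side'); b=(130,180,290,310)
cv2.imwrite(f'pics/q_side.png',cv2.resize(c['img'][b[1]:b[3],b[0]:b[2],::-1],None,fx=4,fy=4))
E
```

```text
t 45.23 pos [520.5 275.3 160.8] yaw 79.7 tz [-0.0858  0.0056] open 72.5 F [0.3 0.3 0.1] q7 -0.87
```

View pics/q_side.png

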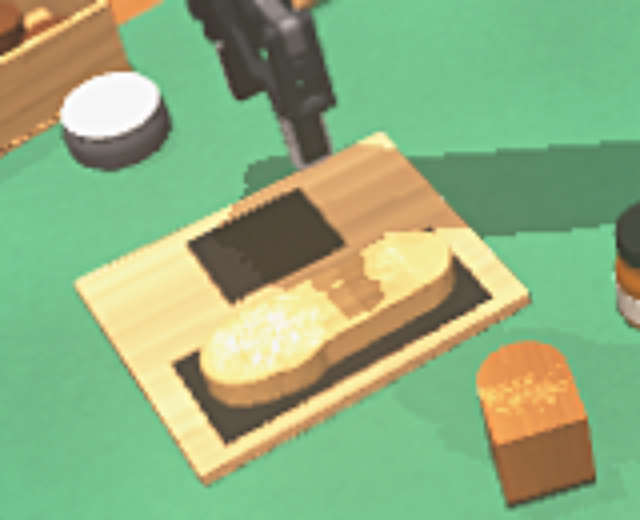

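Large sole set on its pad. The tool has drifted to about 5° of tilt, so I'll test whether vertical jogs take it out.

>>> servo_tool([
  [0,0,-0.02,0],
  [0,0,-0.03,0],
  [0,0,-0.03,0],
  [0,0,-0.03,0],
  [0,0,-0.01,0],
  [0,0,0,0],
  [0,0,0,0],
  [0,0,0,0],
  [0,0,0,0],
  [0,0,0,0],
])

```text
time: 46.12
ee_pos: [0.5234, 0.2706, 0.269]
eef_rot: [-0.034, 0.766, 0.64, -0.046]
wrist_force: [-0.2, -0.4, 0.4]
opening: 0.0725
```

```bash
python3 plan.py
```

```text
t 46.12 pos [523.4 270.6 269. ] yaw 79.9 tz [-0.1131 -0.0065] open 72.5 F [-0.2 -0.4  0.4] q7 -0.83
```

>>> servo_tool([
  [0,0,0.01,0],
  [0,0,0.015,0],
  [0,0,0.015,0],
  [0,0,0.015,0],
  [0,0,0.015,0],
  [0,0,0.015,0],
  [0,0,0.015,0],
  [0,0,0.01,0],
  [0,0,0,0],
  [0,0,0,0],
])

```text
time: 46.95
ee_pos: [0.5013, 0.2654, 0.14]
eef_rot: [-0.037, 0.765, 0.64, -0.056]
wrist_force: [-0.1, 0.1, 0.3]
opening: 0.0727
```

```bash
python3 plan.py
```

```text
t 46.95 pos [501.3 265.4 140. ] yaw 80.0 tz [-0.132  -0.0152] open 72.7 F [-0.1  0.1  0.3] q7 -0.87
```

```bash
python3 -c "
from plant import status
s=status.observe(); print([round(float(x),3) for x in s['q']],[round(float(x),2) for x in s['joint_torque']],[round(float(x),3) for x in s['joint_velocities']])"
```

```text
[-0.111, 0.465, -0.52, 1.77, 0.184, 1.089, -0.871] [0.01, -39.96, -5.22, -20.78, -0.22, 0.42, -0.0] [0.001, 0.022, 0.001, 0.028, 0.003, -0.008, -0.001]
```

>>> servo_tool([
  [0,0,0,0],
  [0,0,0,0],
  [0,0,0,0],
  [0,0,0,0],
  [0,0,0,0],
  [0,0,0,0],
  [0,0,0,0],
  [0,0,0,0],
  [0,0,0,0],
  [0,0,0,0],
])

```text
time: 47.78
ee_pos: [0.5047, 0.2671, 0.1445]
eef_rot: [-0.036, 0.765, 0.64, -0.051]
wrist_force: [-0.2, 0.4, 0.3]
opening: 0.0725
```

```bash
python3 plan.py; python3 -c "
from plant import status
s=status.observe(); print([round(float(x),3) for x in s['q']],[round(float(x),3) for x in s['joint_velocities']])"
```

```text
t 47.78 pos [504.7 267.1 144.5] yaw 79.9 tz [-0.1241 -0.0113] open 72.5 F [-0.2  0.4  0.3] q7 -0.87
[-0.111, 0.46, -0.521, 1.764, 0.184, 1.09, -0.87] [-0.002, -0.003, -0.001, 0.001, -0.001, 0.002, 0.0]
```

>>> servo_tool([
  [-0.001,-0.004,0,0],
  [-0.001,-0.007,0,0],
  [-0.001,-0.008,0,0],
  [-0.002,-0.008,0.001,0],
  [-0.001,-0.008,0.001,0],
  [-0.002,-0.008,0.001,0],
  [-0.001,-0.008,0.001,0],
  [-0.002,-0.006,0.001,0],
  [-0.001,-0.004,0.001,0],
  [0,-0.002,0,0],
])

```text
time: 48.62
ee_pos: [0.4312, 0.2661, 0.1464]
eef_rot: [-0.035, 0.765, 0.641, -0.052]
wrist_force: [-0.4, -0.2, 0.8]
opening: 0.0725
```

```bash
python3 plan.py
```

```text
t 48.62 pos [431.2 266.1 146.4] yaw 80.1 tz [-0.1257 -0.013 ] open 72.5 F [-0.4 -0.2  0.8] q7 -0.91
```

>>> servo_tool([
  [0,0,0,-0.04],
  [0,0,0,-0.06],
  [0,0,0,-0.06],
  [0,0,0,-0.06],
  [0,0,0,-0.06],
  [0,0,0,-0.06],
  [0,0,0,-0.06],
  [0,0,0,-0.06],
  [0,0,0,-0.04],
  [0,0,0,0],
])

```text
time: 49.45
ee_pos: [0.432, 0.2661, 0.1469]
eef_rot: [-0.047, 0.573, 0.817, -0.04]
wrist_force: [0.3, 0.3, 0.1]
opening: 0.0727
```

```bash
python3 plan.py
```

```text
t 49.45 pos [432.  266.1 146.9] yaw 109.8 tz [-0.1221 -0.0118] open 72.7 F [0.3 0.3 0.1] q7 -0.42
```

Slow moves don't add tilt. I'll level the tool by pressing its open fingertips gently on free mat near (0.54, 0.07), then pick the tall heel.

```bash
python3 plan.py 540 75 90 90 27
```

```text
t 49.45 pos [432.  266.1 146.9] yaw 109.8 tz [-0.1221 -0.0118] open 72.7 F [0.3 0.3 0.1] q7 -0.42
[[-0.004, 0.001, 0.001, 0.01], [-0.009, 0.001, 0.002, 0.01], [-0.009, 0.002, 0.003, 0.01], [-0.008, 0.002, 0.002, 0.02], [-0.009, 0.002, 0.002, 0.01], [-0.008, 0.002, 0.003, 0.02], [-0.009, 0.002, 0.002, 0.01], [-0.008, 0.002, 0.002, 0.01], [-0.009, 0.002, 0.002, 0.02], [-0.008, 0.003, 0.003, 0.01]]
[[-0.009, 0.002, 0.002, 0.02], [-0.008, 0.003, 0.002, 0.01], [-0.008, 0.003, 0.003, 0.01], [-0.009, 0.003, 0.002, 0.02], [-0.008, 0.003, 0.002, 0.01], [-0.008, 0.003, 0.002, 0.01], [-0.008, 0.003, 0.003, 0.02], [-0.008, 0.004, 0.002, 0.01], [-0.009, 0.003, 0.002, 0.02], [-0.008, 0.004, 0.002, 0.01]]
[[-0.008, 0.004, 0.003, 0.01], [-0.007, 0.004, 0.002, 0.02], [-0.008, 0.004, 0.002, 0.01], [-0.008, 0.004, 0.003, 0.02], [-0.006, 0.003, 0.001, 0.01], [-0.004, 0.002, 0.001, 0.0], [-0.001, 0.001, 0.001, 0.01], [-0.0, -0.0, -0.0, -0.0], [-0.0, -0.0, -0.0, -0.0], [-0.0, -0.0, -0.0, -0.0]]
```

>>> servo_tool([
  [-0.004,0.001,0.001,0.01],
  [-0.009,0.001,0.001,0.01],
  [-0.009,0.002,0.001,0.01],
  [-0.008,0.002,0.001,0.02],
  [-0.009,0.002,0.001,0.01],
  [-0.008,0.002,0.001,0.02],
  [-0.009,0.002,0.001,0.01],
  [-0.008,0.002,0.001,0.01],
  [-0.009,0.002,0.001,0.02],
  [-0.008,0.003,0.001,0.01],
], grip=1)

```text
time: 50.28
ee_pos: [0.4756, 0.1852, 0.1315]
eef_rot: [-0.043, 0.632, 0.772, -0.043]
wrist_force: [-0.2, -0.8, -1.0]
opening: 0.0858
```

>>> servo_tool([
  [-0.009,0.002,0.002,0.02],
  [-0.008,0.003,0.002,0.01],
  [-0.008,0.003,0.002,0.01],
  [-0.009,0.003,0.002,0.02],
  [-0.008,0.003,0.002,0.01],
  [-0.008,0.003,0.002,0.01],
  [-0.008,0.003,0.002,0.02],
  [-0.008,0.004,0.002,0.01],
  [-0.008,0.003,0.002,0.02],
  [-0.007,0.004,0.002,0.01],
])

```text
time: 51.12
ee_pos: [0.5184, 0.0996, 0.1048]
eef_rot: [-0.04, 0.691, 0.721, -0.046]
wrist_force: [0.9, 0.4, 1.0]
opening: 0.0858
```

```bash
python3 plan.py 540 75 30 90 7
```

```text
t 51.12 pos [518.4  99.6 104.8] yaw 92.5 tz [-0.1215 -0.0119] open 85.8 F [0.9 0.4 1. ] q7 -0.39
[[-0.003, 0.002, 0.008, 0.0], [-0.005, 0.004, 0.015, 0.01], [-0.005, 0.004, 0.015, 0.01], [-0.005, 0.005, 0.015, 0.01], [-0.004, 0.003, 0.011, 0.01], [-0.002, 0.002, 0.008, 0.0], [-0.001, 0.001, 0.003, 0.0], [-0.0, -0.0, -0.0, 0.0], [-0.0, -0.0, -0.0, 0.0], [-0.0, -0.0, -0.0, 0.0]]
```

>>> servo_tool([
  [-0.003,0.002,0.005,0],
  [-0.003,0.004,0.01,0.01],
  [-0.003,0.004,0.01,0.01],
  [-0.003,0.004,0.01,0.01],
  [-0.002,0.003,0.01,0.01],
  [-0.001,0.002,0.01,0],
  [0,0.001,0.007,0],
  [0,0,0.003,0],
  [0,0,0,0],
  [0,0,0,0],
])

```text
time: 51.95
ee_pos: [0.5307, 0.0817, 0.0277]
eef_rot: [-0.041, 0.707, 0.705, -0.049]
wrist_force: [-0.7, 0.4, -0.7]
opening: 0.0853
```

```bash
python3 plan.py 540 75 10 90 7
```

```text
t 51.95 pos [530.7  81.7  27.7] yaw 89.9 tz [-0.1265 -0.0118] open 85.3 F [-0.7  0.4 -0.7] q7 -0.44
[[-0.001, 0.001, 0.002, -0.0], [-0.001, 0.002, 0.003, -0.0], [-0.001, 0.002, 0.004, -0.0], [-0.002, 0.002, 0.004, -0.0], [-0.001, 0.001, 0.002, -0.0], [-0.0, 0.001, 0.002, -0.0], [-0.001, 0.0, 0.001, -0.0], [0.0, 0.0, -0.0, -0.0], [0.0, 0.0, -0.0, -0.0], [0.0, 0.0, -0.0, -0.0]]
```

>>> servo_tool([
  [0,0,0.002,0],
  [0,0,0.003,0],
  [0,0,0.003,0],
  [0,0,0.003,0],
  [0,0,0.003,0],
  [0,0,0.003,0],
  [0,0,0.003,0],
  [0,0,0.003,0],
  [0,0,0.003,0],
  [0,0,0.003,0],
])

```text
time: 52.78
ee_pos: [0.5294, 0.0828, 0.0003]
eef_rot: [-0.039, 0.707, 0.705, -0.047]
wrist_force: [-8.3, -2.3, 31.5]
opening: 0.0854
```

```bash
python3 plan.py
```

```text
t 52.78 pos [5.294e+02 8.280e+01 3.000e-01] yaw 89.9 tz [-0.1207 -0.0115] open 85.4 F [-8.3 -2.3 31.5] q7 -0.46
```

>>> servo_tool([
  [0,0,0.002,0],
  [0,0,0.002,0],
  [0,0,0.002,0],
  [0,0,0.002,0],
  [0,0,0.002,0],
  [0,0,0.002,0],
  [0,0,0.002,0],
  [0,0,0.002,0],
  [0,0,0.002,0],
  [0,0,0.002,0],
])

```text
time: 53.62
ee_pos: [0.5294, 0.0829, 0.0007]
eef_rot: [-0.035, 0.707, 0.704, -0.053]
wrist_force: [-5.2, -2.0, 13.2]
opening: 0.0853
```

```bash
python3 plan.py
```

```text
t 53.62 pos [529.4  82.9   0.7] yaw 89.9 tz [-0.1238 -0.0245] open 85.3 F [-5.2 -2.  13.2] q7 -0.48
```

```bash
python3 - <<'E'
s=open('plan.py').read()
a=s.index("        rows=[]") if "        rows=[]" in s else s.index("        W=np.zeros")
s=s[:a]+'''        W=np.zeros(n10); W[:n]=1; W[0]=.5; W[n-1]=.2; W[n-2]=.5; W[n-3]=.75; F=np.cumsum(W)/W.sum()
        from scipy.spatial.transform import Rotation as Ro
        w,x,y,z=s['eef_rot']; R=Ro.from_quat([x,y,z,w]).as_matrix()
        rows=[];cur=p.copy();cy=psi
        for i in range(n10):
            L=np.round(R.T@(p+d*F[i]-cur)/1000,3)+0.; t=round(cy-(psi+dy*F[i]),2)+0.
            rows.append([*L.tolist(),t]); cur=cur+R@L*1000; cy-=t; R=R@Ro.from_rotvec([0,0,t]).as_matrix()
        for k in range(0,n10,10): print(json.dumps(rows[k:k+10]))
'''
open('plan.py','w').write(s)
E
python3 plan.py 529 83 120 90 8
```

```text
t 53.62 pos [529.4  82.9   0.7] yaw 89.9 tz [-0.1238 -0.0245] open 85.3 F [-5.2 -2.  13.2] q7 -0.48
[[0.0, -0.001, -0.007, 0.0], [-0.001, -0.002, -0.015, 0.0], [0.0, -0.002, -0.015, 0.0], [0.0, -0.002, -0.015, 0.0], [-0.001, -0.002, -0.015, 0.0], [0.0, -0.001, -0.015, 0.0], [0.0, -0.002, -0.015, 0.0], [-0.001, -0.002, -0.011, 0.0], [0.0, -0.001, -0.007, 0.0], [0.0, 0.0, -0.003, 0.0]]
```

>>> servo_tool([
  [0,0,-0.004,0],
  [0,0,-0.008,0],
  [0,0,-0.012,0],
  [0,0,-0.014,0],
  [0,0,-0.014,0],
  [0,0,-0.014,0],
  [0,0,-0.014,0],
  [0,0,-0.012,0],
  [0,0,-0.007,0],
  [0,0,-0.003,0],
])

```text
time: 54.45
ee_pos: [0.5431, 0.0858, 0.1105]
eef_rot: [-0.035, 0.707, 0.705, -0.052]
wrist_force: [0.7, 0.0, 0.6]
opening: 0.0851
```

```bash
python3 plan.py 353 264 115 153.6 37
```

```text
t 54.45 pos [543.1  85.8 110.5] yaw 89.9 tz [-0.1231 -0.0238] open 85.1 F [0.7 0.  0.6] q7 -0.41
[[0.003, -0.003, 0.0, -0.02], [0.005, -0.005, 0.001, -0.03], [0.005, -0.005, 0.0, -0.03], [0.006, -0.005, 0.0, -0.03], [0.005, -0.005, 0.001, -0.03], [0.006, -0.005, 0.0, -0.03], [0.006, -0.004, 0.001, -0.04], [0.006, -0.005, 0.0, -0.03], [0.006, -0.004, 0.001, -0.03], [0.007, -0.003, 0.0, -0.03]]
[[0.006, -0.004, 0.0, -0.03], [0.007, -0.004, 0.001, -0.04], [0.006, -0.003, 0.0, -0.03], [0.007, -0.003, 0.001, -0.03], [0.007, -0.003, 0.0, -0.03], [0.007, -0.002, 0.001, -0.03], [0.007, -0.003, 0.0, -0.03], [0.007, -0.002, 0.0, -0.04], [0.007, -0.002, 0.001, -0.03], [0.008, -0.002, 0.0, -0.03]]
[[0.007, -0.001, 0.001, -0.03], [0.007, -0.001, 0.0, -0.03], [0.008, -0.001, 0.0, -0.04], [0.007, -0.001, 0.001, -0.03], [0.008, -0.001, 0.0, -0.03], [0.007, 0.0, 0.001, -0.03], [0.007, 0.0, 0.0, -0.03], [0.008, 0.0, 0.001, -0.03], [0.007, 0.001, 0.0, -0.04], [0.008, 0.0, 0.0, -0.03]]
[[0.007, 0.001, 0.001, -0.03], [0.007, 0.001, 0.0, -0.03], [0.008, 0.002, 0.001, -0.03], [0.007, 0.001, 0.0, -0.04], [0.005, 0.002, 0.0, -0.02], [0.004, 0.001, 0.001, -0.02], [0.001, 0.0, 0.0, 0.0], [0.0, 0.0, 0.0, 0.0], [0.0, 0.0, 0.0, 0.0], [0.0, 0.0, 0.0, 0.0]]
```

>>> servo_tool([
  [0.003,-0.003,0,-0.02],
  [0.005,-0.005,0,-0.03],
  [0.005,-0.005,0,-0.03],
  [0.006,-0.005,0,-0.03],
  [0.005,-0.005,0.001,-0.03],
  [0.006,-0.005,0,-0.03],
  [0.006,-0.004,0,-0.04],
  [0.006,-0.005,0,-0.03],
  [0.006,-0.004,0.001,-0.03],
  [0.007,-0.003,0,-0.03],
])

```text
time: 55.28
ee_pos: [0.4824, 0.1381, 0.111]
eef_rot: [-0.046, 0.581, 0.811, -0.049]
wrist_force: [-0.4, 0.0, -0.6]
opening: 0.0852
```

>>> servo_tool([
  [0.006,-0.004,0,-0.03],
  [0.007,-0.004,0.001,-0.04],
  [0.006,-0.003,0,-0.03],
  [0.007,-0.003,0,-0.03],
  [0.007,-0.003,0,-0.03],
  [0.007,-0.002,0.001,-0.03],
  [0.007,-0.003,0,-0.03],
  [0.007,-0.002,0,-0.04],
  [0.007,-0.002,0.001,-0.03],
  [0.008,-0.002,0,-0.03],
])

```text
time: 56.12
ee_pos: [0.4188, 0.1915, 0.1149]
eef_rot: [-0.053, 0.43, 0.901, -0.04]
wrist_force: [-0.2, 0.3, -0.7]
opening: 0.0853
```

>>> servo_tool([
  [0.007,-0.001,0.001,-0.03],
  [0.007,-0.001,0,-0.03],
  [0.008,-0.001,0,-0.04],
  [0.007,-0.001,0.001,-0.03],
  [0.008,-0.001,0,-0.03],
  [0.007,0,0,-0.03],
  [0.007,0,0,-0.03],
  [0.008,0,0.001,-0.03],
  [0.007,0.001,0,-0.04],
  [0.007,0,0,-0.03],
])

```text
time: 56.95
ee_pos: [0.3553, 0.2425, 0.1185]
eef_rot: [-0.059, 0.265, 0.962, -0.03]
wrist_force: [-0.2, -0.1, 0.5]
opening: 0.0854
```

```bash
python3 plan.py 353 264 110 153.6 7
```

```text
t 56.95 pos [355.3 242.5 118.5] yaw 148.9 tz [-0.1294 -0.0259] open 85.4 F [-0.2 -0.1  0.5] q7 0.19
[[0.001, 0.002, 0.001, -0.01], [0.003, 0.003, 0.001, -0.01], [0.002, 0.004, 0.002, -0.02], [0.002, 0.004, 0.002, -0.02], [0.002, 0.003, 0.001, -0.01], [0.001, 0.002, 0.001, -0.01], [0.001, 0.0, 0.0, 0.0], [0.0, 0.0, 0.0, 0.0], [0.0, 0.0, 0.0, 0.0], [0.0, 0.0, 0.0, 0.0]]
```

>>> servo_tool([
  [0.001,0.001,0.001,-0.01],
  [0.002,0.002,0.001,-0.01],
  [0.002,0.003,0.002,-0.02],
  [0.001,0.002,0.002,-0.02],
  [0.001,0.002,0.001,-0.01],
  [0,0.001,0.001,-0.01],
  [0,0,0,0],
  [0,0,0,0],
  [0,0,0,0],
  [0,0,0,0],
])

```text
time: 57.78
ee_pos: [0.3526, 0.2571, 0.1091]
eef_rot: [-0.061, 0.221, 0.973, -0.027]
wrist_force: [-0.3, 0.4, -1.1]
opening: 0.0855
```

```bash
python3 plan.py 350.2 264.1 75 153.6 7;python3 - <<'E'
from h import *
c=read_camera('side'); b=(200,220,340,330)
cv2.imwrite(f'pics/r_side.png',cv2.resize(c['img'][b[1]:b[3],b[0]:b[2],::-1],None,fx=5,fy=5))
E
```

```text
t 57.78 pos [352.6 257.1 109.1] yaw 154.1 tz [-0.1302 -0.026 ] open 85.5 F [-0.3  0.4 -1.1] q7 0.23
[[0.0, 0.001, 0.003, 0.0], [0.0, 0.001, 0.007, 0.0], [0.001, 0.002, 0.007, 0.0], [0.0, 0.002, 0.007, 0.01], [0.0, 0.001, 0.005, 0.0], [0.0, 0.001, 0.004, 0.0], [0.001, 0.0, 0.001, 0.0], [0.0, 0.0, 0.0, 0.0], [0.0, 0.0, 0.0, 0.0], [0.0, 0.0, 0.0, 0.0]]
```

View pics/r_side.png

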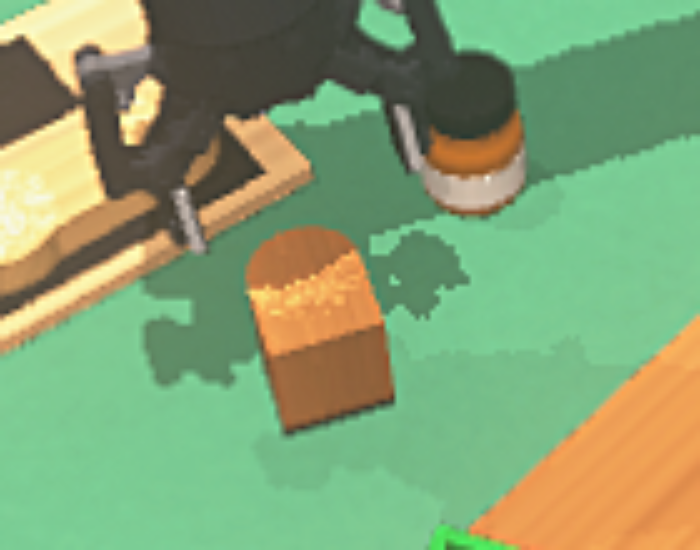

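>>> servo_tool([
  [0,0.001,0.003,0],
  [0,0.001,0.006,0],
  [0,0.001,0.007,0],
  [0,0.001,0.007,0.01],
  [0,0.001,0.005,0],
  [0,0.001,0.004,0],
  [0,0,0.001,0],
  [0,0,0,0],
  [0,0,0,0],
  [0,0,0,0],
])

```text
time: 58.67
ee_pos: [0.35, 0.2614, 0.0713]
eef_rot: [-0.061, 0.227, 0.972, -0.028]
wrist_force: [0.4, -0.4, -0.8]
opening: 0.0851
```

```bash
python3 plan.py 350.2 264.1 32 153.6 7
```

```text
t 58.67 pos [350.  261.4  71.3] yaw 153.5 tz [-0.132  -0.0271] open 85.1 F [ 0.4 -0.4 -0.8] q7 0.16
[[0.0, 0.001, 0.004, 0.0], [-0.001, 0.001, 0.008, 0.0], [-0.001, 0.001, 0.008, 0.0], [0.0, 0.001, 0.007, 0.0], [-0.001, 0.001, 0.006, 0.0], [0.0, 0.0, 0.004, 0.0], [0.0, 0.001, 0.002, 0.0], [0.0, 0.0, 0.0, 0.0], [0.0, 0.0, 0.0, 0.0], [0.0, 0.0, 0.0, 0.0]]
```

>>> servo_tool([
  [0,0.001,0.003,0],
  [-0.001,0.001,0.006,0],
  [-0.001,0.001,0.008,0],
  [0,0.001,0.007,0],
  [-0.001,0.001,0.006,0],
  [0,0,0.004,0],
  [0,0,0.002,0],
  [0,0,0,0],
  [0,0,0,0],
  [0,0,0,0],
])

```text
time: 59.5
ee_pos: [0.3504, 0.2638, 0.0308]
eef_rot: [-0.061, 0.227, 0.972, -0.028]
wrist_force: [-0.0, 0.5, -0.7]
opening: 0.0852
```

```bash
python3 plan.py 350.2 264.1 32 153.6 7;python3 - <<'E'
from h import *
c=read_camera('side'); b=(200,210,340,320)
cv2.imwrite(f'pics/s_side.png',cv2.resize(c['img'][b[1]:b[3],b[0]:b[2],::-1],None,fx=5,fy=5))
E
```

```text
t 59.5 pos [350.4 263.8  30.8] yaw 153.4 tz [-0.132 -0.027] open 85.2 F [-0.   0.5 -0.7] q7 0.1
[[0.0, 0.0, 0.0, 0.0], [0.0, 0.0, 0.0, 0.0], [0.0, 0.0, -0.001, 0.0], [0.0, 0.0, 0.0, 0.0], [0.0, 0.0, 0.0, 0.0], [0.0, 0.0, 0.0, 0.0], [0.0, 0.0, 0.0, 0.0], [0.0, 0.0, 0.0, 0.0], [0.0, 0.0, 0.0, 0.0], [0.0, 0.0, 0.0, 0.0]]
```

View pics/s_side.png

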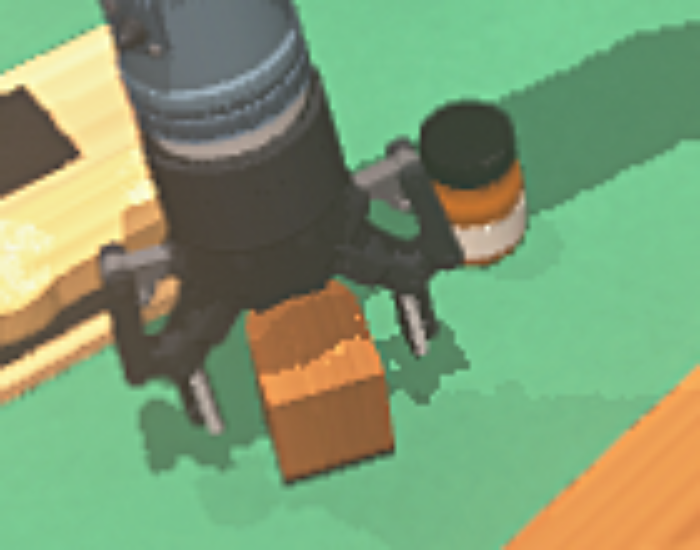

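>>> servo_tool([
  [0,0,0,0],
  [0,0,0,0],
  [0,0,0,0],
  [0,0,0,0],
  [0,0,0,0],
  [0,0,0,0],
  [0,0,0,0],
  [0,0,0,0],
  [0,0,0,0],
  [0,0,0,0],
], grip=0.35, grip_force=60)

```text
time: 60.38
ee_pos: [0.3517, 0.2642, 0.0324]
eef_rot: [-0.06, 0.227, 0.972, -0.028]
wrist_force: [-1.1, 0.6, -0.2]
opening: 0.0506
```

```bash
python3 plan.py
```

```text
t 60.38 pos [351.7 264.2  32.4] yaw 153.4 tz [-0.129  -0.0263] open 50.6 F [-1.1  0.6 -0.2] q7 0.1
```

>>> servo_tool([
  [0,0,-0.002,0],
  [0,0,-0.005,0],
  [0,0,-0.007,0],
  [0,0,-0.008,0],
  [0,0,-0.008,0],
  [0,0,-0.008,0],
  [0,0,-0.005,0],
  [0,0,-0.002,0],
  [0,0,0,0],
  [0,0,0,0],
])

```text
time: 61.22
ee_pos: [0.3586, 0.2657, 0.0828]
eef_rot: [-0.059, 0.227, 0.972, -0.027]
wrist_force: [-0.3, 0.8, -1.4]
opening: 0.0499
```

```bash
python3 plan.py ;python3 - <<'E'
from h import *
c=read_camera('side'); b=(200,210,340,320)
cv2.imwrite(f'pics/t_side.png',cv2.resize(c['img'][b[1]:b[3],b[0]:b[2],::-1],None,fx=5,fy=5))
E
```

```text
t 61.22 pos [358.6 265.7  82.8] yaw 153.4 tz [-0.1269 -0.0258] open 49.9 F [-0.3  0.8 -1.4] q7 0.17
```

View pics/t_side.png

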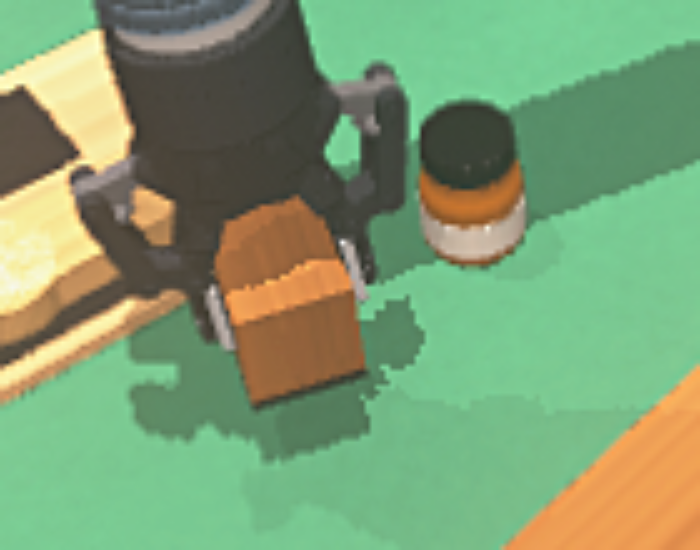

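```bash
cat > tall.py <<'E'
import sys; from plan import *
from scipy.spatial.transform import Rotation as Ro
def mk(tz,psi):
    tz=np.array([tz[0],tz[1],-np.sqrt(1-tz[0]**2-tz[1]**2)])
    x=np.array([np.cos(psi),np.sin(psi),0]); x[2]=-(x[:2]@tz[:2])/tz[2]; x/=np.linalg.norm(x); return np.c_[x,np.cross(tz,x),tz]
D=np.radians
Rg=mk((-.129,-.0263),D(153.4)); tg=np.array([351.7,264.2,32.4])
a=D(333.6); Rp=np.array([[np.cos(a),-np.sin(a),0],[np.sin(a),np.cos(a),0],[0,0,1]])
cT=Rg.T@(np.array([359.2,259.7,29])-tg); RpT=Rg.T@Rp
s,p,psi,tz=pose()
psi_p=D(float(sys.argv[1])) if len(sys.argv)>1 else psi
R=mk(tz,psi_p); Rw=R@RpT
cor=np.array([[x,y,-29] for x in(-32,32) for y in(-25,25)])@Rw.T
low=cor[:,2].min()
print('part tilt deg',np.degrees(np.arccos(Rw[2,2])),'axis yaw',np.degrees(np.arctan2(Rw[1,0],Rw[0,0]))%360,'lowest corner below centre',low,cor.round(0).tolist())
off=R@cT; print('target TCP',(np.array([595.,268.1,12-low])-off).round(1),'now centre',(p+R@cT).round(1))
E
python3 tall.py 80; python3 plan.py 590 280 108 80 37
```

```text
part tilt deg 8.992992417489496 axis yaw 260.44003515269657 lowest corner below centre -34.47860862109032 [[-21.0, 31.0, -32.0], [28.0, 23.0, -34.0], [-32.0, -31.0, -23.0], [17.0, -40.0, -25.0]]
target TCP [597.3 277.   48.5] now centre [356.3 256.8  80.7]
t 61.27 pos [358.6 265.7  82.7] yaw 153.4 tz [-0.127  -0.0258] open 50.5 F [ 0.1  0.1 -0.8] q7 0.17
[[-0.003, 0.002, -0.001, 0.02], [-0.005, 0.003, -0.001, 0.04], [-0.006, 0.003, -0.002, 0.03], [-0.005, 0.004, -0.001, 0.04], [-0.005, 0.004, -0.002, 0.04], [-0.005, 0.004, -0.002, 0.03], [-0.005, 0.005, -0.001, 0.04], [-0.005, 0.004, -0.002, 0.04], [-0.004, 0.005, -0.001, 0.03], [-0.005, 0.004, -0.002, 0.04]]
[[-0.004, 0.005, -0.001, 0.04], [-0.004, 0.005, -0.002, 0.03], [-0.004, 0.006, -0.002, 0.04], [-0.003, 0.005, -0.001, 0.04], [-0.004, 0.006, -0.002, 0.03], [-0.003, 0.005, -0.001, 0.04], [-0.003, 0.006, -0.002, 0.04], [-0.003, 0.006, -0.001, 0.03], [-0.002, 0.006, -0.002, 0.04], [-0.003, 0.006, -0.002, 0.04]]
[[-0.002, 0.006, -0.001, 0.03], [-0.002, 0.006, -0.002, 0.04], [-0.002, 0.006, -0.001, 0.04], [-0.001, 0.007, -0.002, 0.03], [-0.001, 0.006, -0.001, 0.04], [-0.001, 0.007, -0.002, 0.04], [-0.001, 0.006, -0.002, 0.03], [0.0, 0.006, -0.001, 0.04], [-0.001, 0.007, -0.002, 0.04], [0.0, 0.006, -0.001, 0.03]]
[[0.0, 0.007, -0.002, 0.04], [0.001, 0.006, -0.001, 0.04], [0.001, 0.007, -0.002, 0.03], [0.0, 0.006, -0.002, 0.04], [0.001, 0.005, -0.001, 0.03], [0.001, 0.003, -0.001, 0.01], [0.0, 0.001, 0.0, 0.01], [0.0, 0.0, 0.0, 0.0], [0.0, 0.0, 0.0, 0.0], [0.0, 0.0, 0.0, 0.0]]
```

>>> servo_tool([
  [-0.003,0.002,-0.001,0.02],
  [-0.005,0.003,-0.002,0.04],
  [-0.006,0.003,-0.002,0.03],
  [-0.005,0.004,-0.002,0.04],
  [-0.005,0.004,-0.002,0.04],
  [-0.005,0.004,-0.002,0.03],
  [-0.005,0.005,-0.002,0.04],
  [-0.005,0.004,-0.002,0.04],
  [-0.004,0.005,-0.002,0.03],
  [-0.005,0.004,-0.002,0.04],
])

```text
time: 62.1
ee_pos: [0.4238, 0.2666, 0.0902]
eef_rot: [-0.056, 0.404, 0.912, -0.041]
wrist_force: [0.1, -0.2, -1.4]
opening: 0.0502
```

>>> servo_tool([
  [-0.004,0.005,-0.002,0.04],
  [-0.004,0.005,-0.002,0.03],
  [-0.004,0.006,-0.002,0.04],
  [-0.003,0.005,-0.002,0.04],
  [-0.004,0.006,-0.002,0.03],
  [-0.003,0.005,-0.002,0.04],
  [-0.003,0.006,-0.002,0.04],
  [-0.003,0.006,-0.002,0.03],
  [-0.002,0.006,-0.002,0.04],
  [-0.003,0.006,-0.002,0.04],
])

```text
time: 62.93
ee_pos: [0.4982, 0.2668, 0.0989]
eef_rot: [-0.047, 0.577, 0.814, -0.054]
wrist_force: [0.2, 0.6, -1.0]
opening: 0.0505
```

```bash
python3 plan.py 597 277 110 80 17
```

```text
t 62.93 pos [498.2 266.8  98.9] yaw 109.3 tz [-0.1389 -0.0324] open 50.5 F [ 0.2  0.6 -1. ] q7 -0.41
[[-0.001, 0.003, -0.001, 0.02], [-0.001, 0.006, -0.002, 0.03], [-0.001, 0.007, -0.001, 0.04], [-0.001, 0.006, -0.002, 0.03], [-0.001, 0.007, -0.002, 0.03], [-0.001, 0.006, -0.001, 0.04], [0.0, 0.007, -0.002, 0.03], [0.0, 0.006, -0.002, 0.04], [0.0, 0.007, -0.001, 0.03], [0.0, 0.006, -0.002, 0.03]]
[[0.001, 0.006, -0.002, 0.04], [0.001, 0.007, -0.001, 0.03], [0.001, 0.006, -0.002, 0.04], [0.001, 0.007, -0.002, 0.03], [0.001, 0.004, -0.001, 0.03], [0.001, 0.003, -0.001, 0.01], [0.0, 0.002, 0.0, 0.01], [0.0, 0.0, 0.0, 0.0], [0.0, 0.0, 0.0, 0.0], [0.0, 0.0, 0.0, 0.0]]
```

>>> servo_tool([
  [-0.001,0.004,-0.001,0.02],
  [-0.001,0.006,-0.001,0.03],
  [-0.001,0.007,-0.001,0.04],
  [-0.001,0.006,-0.001,0.03],
  [-0.001,0.007,-0.001,0.03],
  [-0.001,0.006,-0.001,0.04],
  [0,0.007,-0.001,0.03],
  [0,0.006,-0.001,0.04],
  [0,0.007,-0.001,0.03],
  [0,0.006,-0.001,0.03],
])

```text
time: 63.77
ee_pos: [0.5671, 0.2714, 0.0983]
eef_rot: [-0.038, 0.708, 0.702, -0.062]
wrist_force: [-0.0, 0.2, -0.7]
opening: 0.0505
```

```bash
python3 plan.py 597 277 100 80 7;python3 tall.py 80
```

```text
t 63.77 pos [567.1 271.4  98.3] yaw 89.7 tz [-0.1417 -0.0341] open 50.5 F [-0.   0.2 -0.7] q7 -0.68
[[0.001, 0.003, -0.001, 0.02], [0.001, 0.006, -0.001, 0.03], [0.001, 0.006, -0.001, 0.04], [0.002, 0.005, -0.001, 0.03], [0.001, 0.005, -0.001, 0.03], [0.001, 0.003, -0.001, 0.01], [0.001, 0.001, 0.0, 0.01], [0.0, 0.0, 0.0, 0.0], [0.0, 0.0, 0.0, 0.0], [0.0, 0.0, 0.0, 0.0]]
part tilt deg 9.805551923128506 axis yaw 260.5198905982641 lowest corner below centre -35.081909707974454 [[-22.0, 31.0, -32.0], [27.0, 22.0, -35.0], [-32.0, -31.0, -22.0], [17.0, -40.0, -25.0]]
target TCP [597.4 277.   49. ] now centre [564.7 262.5  96.4]
```

>>> servo_tool([
  [0.001,0.003,0,0.02],
  [0.001,0.005,0,0.03],
  [0.001,0.005,0,0.04],
  [0.001,0.005,0,0.03],
  [0,0.004,0,0.03],
  [0,0.003,0,0.01],
  [0,0.001,0,0.01],
  [0,0,0,0],
  [0,0,0,0],
  [0,0,0,0],
])

```text
time: 64.6
ee_pos: [0.5959, 0.2732, 0.093]
eef_rot: [-0.032, 0.77, 0.634, -0.067]
wrist_force: [0.1, 0.0, -0.3]
opening: 0.0501
```

```bash
python3 tall.py 80; python3 plan.py 597.4 277 62 80 7;python3 - <<'E'
from h import *
c=read_camera('side'); b=(120,150,280,280)
cv2.imwrite(f'pics/u_side.png',cv2.resize(c['img'][b[1]:b[3],b[0]:b[2],::-1],None,fx=4,fy=4))
E
```

```text
part tilt deg 9.883808292273033 axis yaw 260.5309733872865 lowest corner below centre -35.146709680375615 [[-22.0, 31.0, -32.0], [27.0, 22.0, -35.0], [-32.0, -31.0, -22.0], [17.0, -40.0, -25.0]]
target TCP [597.4 277.   49. ] now centre [593.5 264.3  91.2]
t 64.6 pos [595.9 273.2  93. ] yaw 79.2 tz [-0.1436 -0.0346] open 50.1 F [ 0.1  0.  -0.3] q7 -0.83
[[0.001, 0.0, 0.003, 0.0], [0.001, 0.001, 0.006, 0.0], [0.001, 0.001, 0.006, -0.01], [0.001, 0.001, 0.006, 0.0], [0.001, 0.001, 0.005, 0.0], [0.001, 0.001, 0.003, 0.0], [0.0, 0.0, 0.001, 0.0], [0.0, 0.0, 0.0, 0.0], [0.0, 0.0, 0.0, 0.0], [0.0, 0.0, 0.0, 0.0]]
```

View pics/u_side.png

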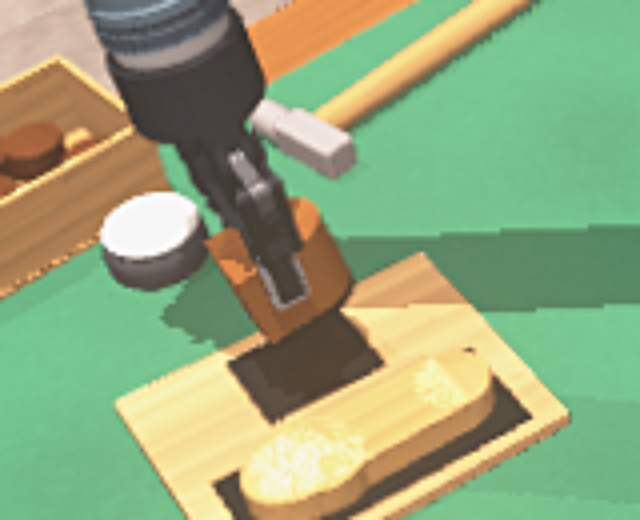

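>>> servo_tool([
  [0.001,0,0.003,0],
  [0.001,0.001,0.005,0],
  [0,0.001,0.006,-0.01],
  [0.001,0.001,0.006,0],
  [0,0.001,0.005,0],
  [0,0.001,0.003,0],
  [0,0,0.001,0],
  [0,0,0,0],
  [0,0,0,0],
  [0,0,0,0],
])

```text
time: 65.48
ee_pos: [0.5955, 0.2741, 0.059]
eef_rot: [-0.033, 0.766, 0.639, -0.068]
wrist_force: [-0.5, 0.4, -1.2]
opening: 0.0504
```

```bash
python3 tall.py 80; python3 plan.py 597.4 277 50 80 7
```

```text
part tilt deg 10.018153555606869 axis yaw 260.54748732096766 lowest corner below centre -35.251057765555544 [[-22.0, 31.0, -32.0], [27.0, 22.0, -35.0], [-32.0, -31.0, -22.0], [17.0, -40.0, -25.0]]
target TCP [597.4 277.   49.1] now centre [593.1 265.2  57.1]
t 65.48 pos [595.5 274.1  59. ] yaw 79.9 tz [-0.1465 -0.0356] open 50.4 F [-0.5  0.4 -1.2] q7 -0.83
[[0.0, 0.0, 0.001, 0.0], [0.001, 0.001, 0.002, 0.0], [0.001, 0.0, 0.001, 0.0], [0.001, 0.001, 0.002, 0.0], [0.0, 0.0, 0.001, 0.0], [0.001, 0.0, 0.001, 0.0], [0.0, 0.001, 0.0, 0.0], [0.0, 0.0, 0.0, 0.0], [0.0, 0.0, 0.0, 0.0], [0.0, 0.0, 0.0, 0.0]]
```

>>> servo_tool([
  [0,0,0.001,0],
  [0.001,0.001,0.002,0],
  [0.001,0,0.002,0],
  [0,0.001,0.002,0],
  [0,0,0.001,0],
  [0,0,0.001,0],
  [0,0,0.001,0],
  [0,0,0,0],
  [0,0,0,0],
  [0,0,0,0],
])

```text
time: 66.32
ee_pos: [0.5976, 0.2761, 0.0491]
eef_rot: [-0.033, 0.766, 0.639, -0.066]
wrist_force: [-0.2, 0.1, -1.4]
opening: 0.0502
```

```bash
python3 tall.py 80; python3 plan.py 597.4 277 50 80 7
```

```text
part tilt deg 9.87391455613404 axis yaw 260.5322326651667 lowest corner below centre -35.14482892953903 [[-22.0, 31.0, -32.0], [27.0, 22.0, -35.0], [-32.0, -31.0, -22.0], [17.0, -40.0, -25.0]]
target TCP [597.4 277.   49. ] now centre [595.3 267.2  47.2]
t 66.32 pos [597.6 276.1  49.1] yaw 79.9 tz [-0.1438 -0.0343] open 50.2 F [-0.2  0.1 -1.4] q7 -0.83
[[0.0, 0.0, 0.0, 0.0], [0.0, 0.0, 0.0, 0.0], [0.0, 0.0, 0.0, 0.0], [0.001, 0.0, -0.001, 0.0], [0.0, 0.0, 0.0, 0.0], [0.0, -0.001, 0.0, 0.0], [0.0, 0.0, 0.0, 0.0], [0.0, 0.0, 0.0, 0.0], [0.0, 0.0, 0.0, 0.0], [0.0, 0.0, 0.0, 0.0]]
```

>>> servo_tool([
  [0,0,0.001,0],
  [0,0,0.001,0],
  [0,0,0.001,0],
  [0,0,0.001,0],
  [0,0,0.001,0],
  [0,0,0,0],
  [0,0,0,0],
  [0,0,0,0],
  [0,0,0,0],
  [0,0,0,0],
], grip_force=25)

```text
time: 67.15
ee_pos: [0.5977, 0.2762, 0.0487]
eef_rot: [-0.032, 0.766, 0.639, -0.066]
wrist_force: [-1.3, -0.7, 1.9]
opening: 0.0501
```

```bash
python3 plan.py
python3 - <<'E'
from h import *
c=read_camera('side'); b=(120,150,280,280)
cv2.imwrite(f'pics/v_side.png',cv2.resize(c['img'][b[1]:b[3],b[0]:b[2],::-1],None,fx=4,fy=4))
E
```

```text
t 67.15 pos [597.7 276.2  48.7] yaw 79.9 tz [-0.1424 -0.0348] open 50.1 F [-1.3 -0.7  1.9] q7 -0.84
```

View pics/v_side.png

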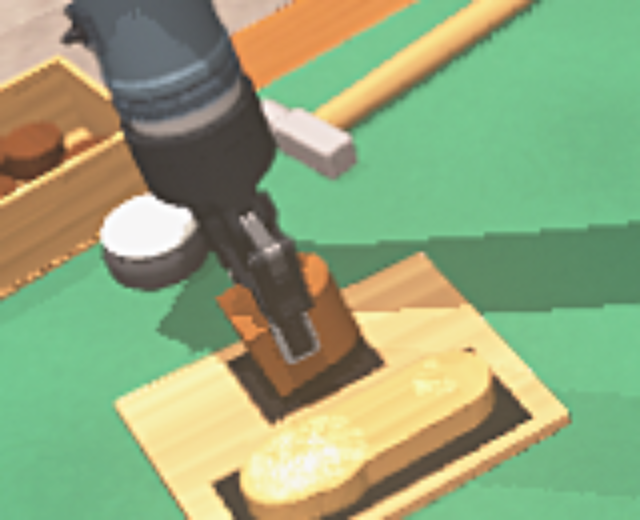

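>>> servo_tool([
  [0,0,0,0],
  [0,0,0,0],
  [0,0,0,0],
  [0,0,0,0],
  [0,0,0,0],
  [0,0,0,0],
  [0,0,0,0],
  [0,0,0,0],
  [0,0,0,0],
  [0,0,0,0],
], grip=0.85)

```text
time: 68.03
ee_pos: [0.5978, 0.2765, 0.0465]
eef_rot: [-0.033, 0.766, 0.639, -0.066]
wrist_force: [-0.6, -0.3, 0.1]
opening: 0.0722
```

```bash
python3 plan.py
python3 - <<'E'
from h import *
c=read_camera('side'); b=(120,150,280,280)
cv2.imwrite(f'pics/w_side.png',cv2.resize(c['img'][b[1]:b[3],b[0]:b[2],::-1],None,fx=4,fy=4))
E
```

```text
t 68.03 pos [597.8 276.5  46.5] yaw 79.9 tz [-0.142  -0.0337] open 72.2 F [-0.6 -0.3  0.1] q7 -0.84
```

View pics/w_side.png

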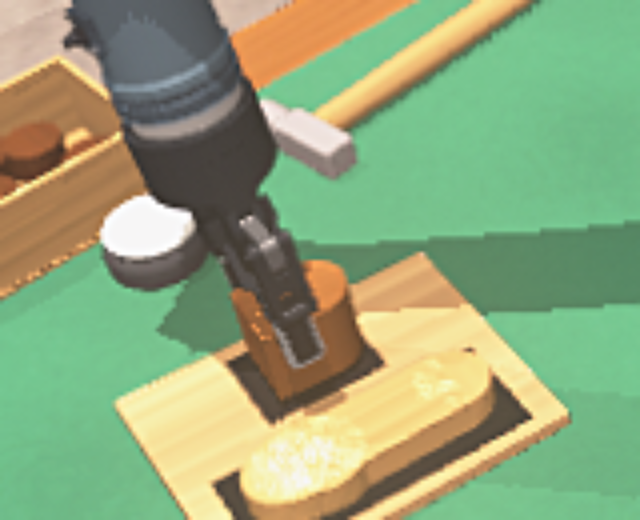

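>>> servo_tool([
  [0,0,-0.003,0],
  [0,0,-0.006,0],
  [0,0,-0.01,0],
  [0,0,-0.012,0],
  [0,0,-0.012,0],
  [0,0,-0.012,0],
  [0,0,-0.012,0],
  [0,0,-0.01,0],
  [0,0,-0.006,0],
  [0,0,-0.003,0],
])

```text
time: 68.92
ee_pos: [0.6127, 0.2806, 0.1436]
eef_rot: [-0.032, 0.766, 0.639, -0.063]
wrist_force: [0.3, -0.3, -0.0]
opening: 0.0726
```

```bash
python3 plan.py 480 20 200 80 27
```

```text
t 68.92 pos [612.7 280.6 143.6] yaw 79.8 tz [-0.1376 -0.0316] open 72.6 F [ 0.3 -0.3 -0. ] q7 -0.81
[[-0.006, -0.002, -0.001, 0.0], [-0.011, -0.003, -0.001, 0.0], [-0.011, -0.004, -0.001, 0.0], [-0.012, -0.004, -0.001, 0.0], [-0.011, -0.003, -0.001, 0.0], [-0.011, -0.004, -0.001, 0.0], [-0.012, -0.003, -0.002, 0.0], [-0.011, -0.004, -0.001, 0.0], [-0.011, -0.003, -0.001, 0.0], [-0.012, -0.004, -0.001, 0.0]]
[[-0.011, -0.004, -0.001, 0.0], [-0.011, -0.003, -0.002, 0.0], [-0.012, -0.004, -0.001, 0.0], [-0.011, -0.003, -0.001, 0.0], [-0.011, -0.004, -0.001, 0.0], [-0.012, -0.003, -0.001, 0.0], [-0.011, -0.004, -0.001, 0.0], [-0.011, -0.004, -0.002, 0.0], [-0.012, -0.003, -0.001, 0.0], [-0.011, -0.004, -0.001, 0.0]]
[[-0.011, -0.003, -0.001, 0.0], [-0.012, -0.004, -0.001, 0.0], [-0.011, -0.003, -0.001, 0.0], [-0.011, -0.004, -0.002, 0.0], [-0.009, -0.003, 0.0, 0.0], [-0.005, -0.002, -0.001, 0.0], [-0.003, 0.0, 0.0, 0.0], [0.0, 0.0, 0.0, 0.0], [0.0, 0.0, 0.0, 0.0], [0.0, 0.0, 0.0, 0.0]]
```

Retreat to the middle so the top camera can see both boards.

>>> servo_tool([
  [-0.006,-0.002,-0.002,0],
  [-0.011,-0.003,-0.002,0],
  [-0.011,-0.004,-0.002,0],
  [-0.012,-0.004,-0.002,0],
  [-0.011,-0.003,-0.002,0],
  [-0.011,-0.004,-0.002,0],
  [-0.012,-0.003,-0.002,0],
  [-0.011,-0.004,-0.002,0],
  [-0.011,-0.003,-0.002,0],
  [-0.012,-0.004,-0.002,0],
])

```text
time: 69.75
ee_pos: [0.5552, 0.1698, 0.1735]
eef_rot: [-0.033, 0.766, 0.638, -0.067]
wrist_force: [0.1, 0.2, -0.5]
opening: 0.0722
```

>>> servo_tool([
  [-0.011,-0.004,-0.001,0],
  [-0.011,-0.003,-0.002,0],
  [-0.012,-0.004,-0.001,0],
  [-0.011,-0.003,-0.001,0],
  [-0.011,-0.004,-0.001,0],
  [-0.012,-0.003,-0.001,0],
  [-0.01,-0.004,-0.001,0],
  [-0.008,-0.003,-0.001,0],
  [-0.005,-0.002,0,0],
  [-0.002,0,0,0],
])

```text
time: 70.58
ee_pos: [0.505, 0.0715, 0.1952]
eef_rot: [-0.032, 0.767, 0.637, -0.067]
wrist_force: [0.8, 0.1, 0.0]
opening: 0.0729
```

```bash
python3 plan.py
python3 - <<'E'
from h import *
for n in('top','side'):
    c=read_camera(n); cv2.imwrite(f'pics/x_{n}.png',c['img'][:,:,::-1])
E
```

```text
t 70.58 pos [505.   71.5 195.2] yaw 79.6 tz [-0.1442 -0.0364] open 72.9 F [0.8 0.1 0. ] q7 -0.51
```

View pics/x_top.png

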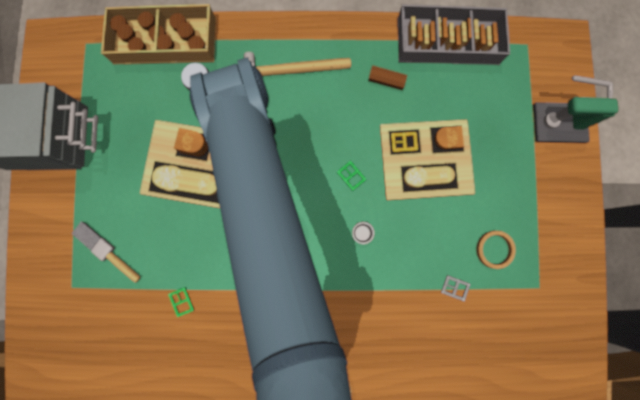

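View pics/x_side.png

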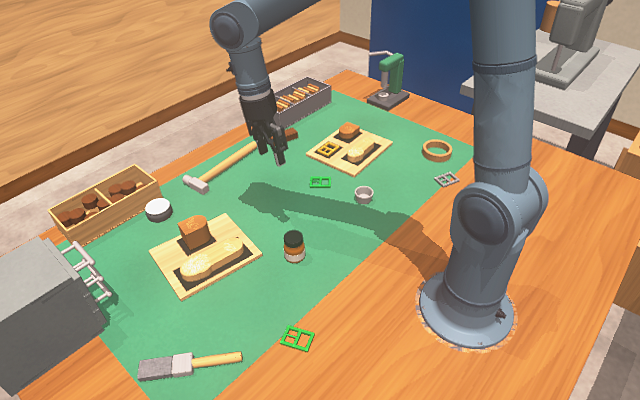

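>>> servo_tool([
  [-0.006,-0.001,0,0],
  [-0.011,-0.001,0,0],
  [-0.012,-0.001,0,0],
  [-0.012,-0.001,0,0],
  [-0.012,-0.001,0,0],
  [-0.012,-0.001,0,0],
  [-0.011,-0.001,0,0],
  [-0.009,-0.001,0,0],
  [-0.005,0,0,0],
  [-0.002,0,0,0],
])

```text
time: 71.52
ee_pos: [0.4789, -0.0252, 0.2017]
eef_rot: [-0.033, 0.767, 0.638, -0.067]
wrist_force: [0.3, 0.1, -0.3]
opening: 0.0727
```

```bash
cat > chk.py <<'E'
from h import *
c=read_camera('top'); S=5
B={'b2':((550.7,275.8),-9.9),'b3':((563.8,-293.8),4.0)}
P=[('b2','large',(-45,0)),('b2','tall',(45,0)),('b3','small',(-45,0)),('b3','low',(45,-52)),('b3','buckle',(45,52))]
big=cv2.resize(c['img'],None,fx=S,fy=S,interpolation=cv2.INTER_CUBIC)
for b,n,o in P:
    (bx,by),a=B[b]; a=np.radians(a); Rb=np.array([[np.cos(a),-np.sin(a)],[np.sin(a),np.cos(a)]])
    ctr=np.array([bx,by])+Rb@o
    parts,(za,zb)=model(n); flip=-1 if n=='tall' else 1
    yaw=a+np.pi/2*flip; R=np.array([[np.cos(yaw),-np.sin(yaw)],[np.sin(yaw),np.cos(yaw)]])
    for q in parts:
        w=q@R.T+ctr/1000
        u=(proj(c,np.c_[w,np.full(len(w),.012+zb)])+.5)*S-.5
        cv2.polylines(big,[np.round(u).astype(np.int32)],True,(255,0,255),1)
out=[big[110*S:215*S,135*S:250*S],big[110*S:215*S,365*S:480*S]]
for i,o in enumerate(out): cv2.imwrite(f'pics/chk{i}.png',o[:,:,::-1])
E
python3 chk.py
```

```text
(no output)
```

View pics/chk0.png

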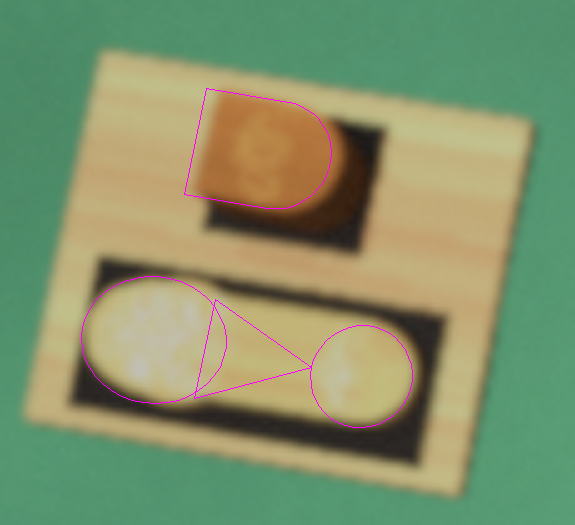

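View pics/chk1.png

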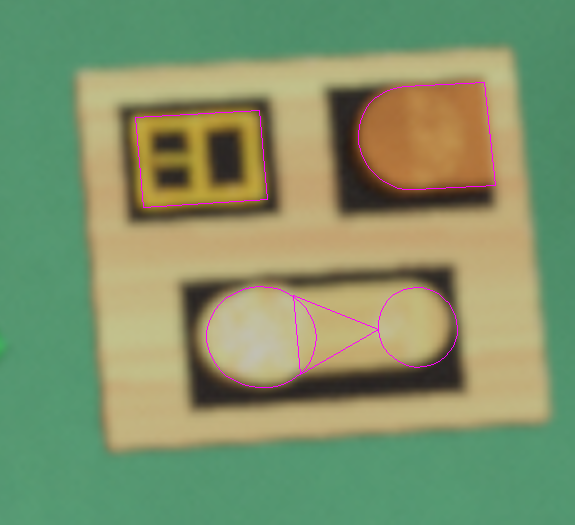

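Run:
```python
from h import *
S=6
def warmf(h,r): return (h[...,0]<14)&(h[...,1]>110)&(h[...,2]>50)
ct=read_camera('top'); cs=read_camera('side')
# ideal & shifted (-6mm board y) outlines in side view
a=np.radians(-9.9); Rb=np.array([[np.cos(a),-np.sin(a)],[np.sin(a),np.cos(a)]])
big=cv2.resize(cs['img'],None,fx=S,fy=S,interpolation=cv2.INTER_CUBIC)
for dy,col in((0,(255,0,255)),(-6,(0,0,255))):
    ctr=np.array([550.7,275.8])+Rb@np.array([45,dy]); yaw=a-np.pi/2
    R=np.array([[np.cos(yaw),-np.sin(yaw)],[np.sin(yaw),np.cos(yaw)]])
    w=model('tall')[0][0]@R.T+ctr/1000
    for z in (.012,.07): cv2.polylines(big,[np.round((proj(cs,np.c_[w,np.full(len(w),z)])+.5)*S-.5).astype(np.int32)],True,col,1)
cv2.imwrite('pics/y.png',big[205*S:290*S,145*S:265*S,::-1])
r=fit(ct,'tall',(165,120,220,165),(594,262,np.radians(-100)),z0=.012,cond=lambda h,r:(h[...,0]<13)&(h[...,1]>120)&(h[...,2]>100)); print(r[:3])
d=Rb.T@(r[0]-[550.7,275.8]); print(d)
cv2.imwrite('pics/y2.png',r[3][:,:,::-1])
```

```text
(array([623.4, 253.9]), np.float64(208.5), np.float64(0.0))
[75.38269531 -9.07464865]
```

View pics/y.png

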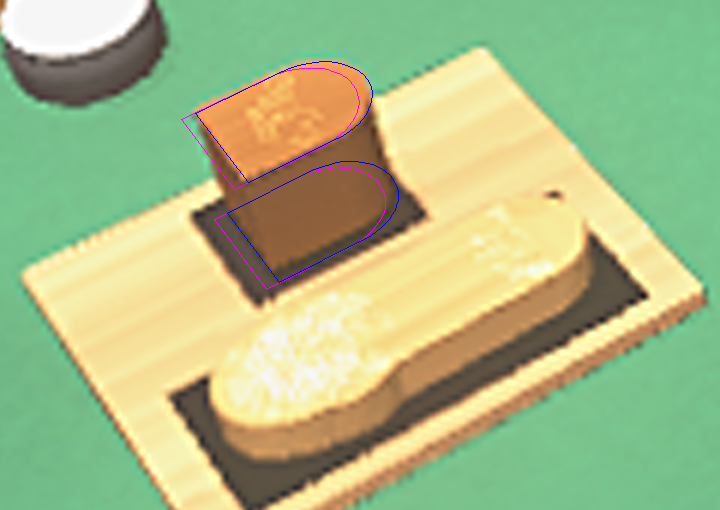

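View pics/y2.png

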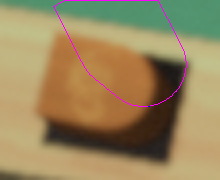

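All parts are inside tolerance. The tall heel is the furthest out, about 6 mm along the board, and both cameras agree on that. The jar hasn't moved. Handing in.

```bash
python3 -c "
from plant import job,status
print(job.hand_in()); print(status.observe()['time'])"
```

```text
the job is handed in; nothing more can be done
None
the job is handed in; nothing more can be done
```

I placed all five parts on their pads and handed the job in at about 72 s of the 136 s allowed. The hand-in reports no verdict.

- **Three-pad board:** it holds the small sole, the low heel on the right-hand short pad and the brass buckle on the left-hand one. All lie flat, within about 3 mm of centre, going by the expected outlines drawn over the top-camera picture.
- **Two-pad board:** the large sole is about 3 mm off centre. The tall heel is flat and square but about 6 mm off along the board, against a 12 mm tolerance. Top and side overlays agree on that, so I left it.
- **Rest of the scene:** the arm had moved clear of both boards before the hand-in. The glue jar shows at the same place in the side picture before and after.

**What went wrong or disagreed:**
- **Tool tilt:** the tool drifted to about 8° of tilt during fast moves. Jogging it up and down and pressing the fingertips lightly on the mat (about 31 N at the wrist) did not correct it.
- **Tall heel release:** because of that tilt, the tall heel was let go at about 10° and settled flat.
- **Final numeric fit:** a last automatic fit of the tall heel's position failed because it picked up no pixels. The 6 mm figure comes from the overlays.

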